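# Tap the die block down onto its parallels in the tilted vise

### The job

Lift the aluminium guide plate straight off the two dowels of the tilted vise, keeping it square to them, and lay it flat on the bench beside the vise, grip bar up. With the brass drift (never with the fingers) tap the steel block down between the jaws until it sits firmly on the two parallels, then give an end of the near parallel and after that an end of the far parallel a firm lengthwise push with the fingertips or the drift, to prove that they no longer slide. Finish with the drift standing upright on the bench, the parallels still in their places and the other things on the bench left alone.

Things in the scene. Friction and masses are not known exactly. Their poses are not given: they have to be found in the camera images.
- vise_head: tilted head of a small fixed grey angle vise. Origin: centre of the head's underside, 52 mm above the bench. z: its own 'up', leaning 25 deg from vertical towards the robot; y along the jaws; x across them, away from the robot and upward. Head frame, mm: slab x -55..55, y -42..42, z 0..20; fixed jaws x -44..-22 and 22..44, y -42..42, tops at z 55; channel floor between them at z 20
- vise_foot: level dark steel foot of the vise, 150 x 90 x 12 mm, bolted down, under the head; origin at the bench under the head's origin, same yaw. In the HEAD's frame (mm) two steel dowels stand on the jaws at (x,y) = (-33,-29) and (33,29): shoulder 16 dia. from z 55 to 72, then pin 8 dia. from z 72 to 82.5. A rib 19 wide, 12 high runs along the middle of the channel floor
- block_top (a point): centre of the top face of the steel block clamped between the jaws. Block 41 (x) x 62 (y) x 30 mm, axes as the vise head; in the head's frame the top lies at x = 0, y = 0, z = 72 mm minus the value of joint die_block, so at 64 mm when down on the parallels
- die_block (a joint): how far the block has gone down along the head's -z, m. Starts at 0.0005 to 0.004; meets the parallels at 0.008. The jaws hold it with about 10 N of dry friction; it stays where it is left. Once down it needs a tap or press of about 20 N to nip the parallels, each of which then resists about 8 to 13 N along its length; loose, under 2 N
- near_parallel_mid (a point): centre of the near parallel (the lower, on the robot's side): a loose steel bar 10.5 x 146 x 14 mm lying along the head's y on the channel floor, at about x = -16, z 20..34 mm in the head's frame. Both ends stick out of the vise, 20 to 42 mm past the jaws. Site axes: y lengthwise, z up through the 14 mm height
- far_parallel_mid (a point): centre of the far parallel (the upper one): the same kind of bar, at about x = 15.5 mm in the head's frame
- plate_grip (a point): middle of the grip bar of the loose aluminium guide plate. Plate 94 (x) x 86 (y) x 8 mm, about 0.25 kg; bar 44 (x) x 16 (y) mm, rising 30 mm above the plate; the point is 26 mm above the plate's underside, 12 mm below the bar's top. z: the plate's up. Starts on the dowel shoulders over the block, axes as the vise head, underside at z 72 there; 9 mm holes over 8 mm pins
- drift_mid (a point): half-way up the drift, on its axis: an upright tapping drift 120 mm tall, about 0.2 kg, standing on its white plastic face (30 mm dia., 16 mm high); then a neck 18 mm dia.; from 56 to 120 mm above the face a brass grip 24 mm dia. with four dark rings. z: along the axis, up away from the face
- findings_tin: bystander, fixed to the bench: round white metal tin with lid, 76 x 70 x 29 mm, near the back; origin at the centre of its underside
- pigment_jar: bystander, to be left alone: small brown jar with white lid, 35 mm dia., 46 mm tall, near the back; origin at the centre of its underside
- pliers: bystander, to be left alone: pliers with black handles, 157 mm long, lying at the left; origin at the centre of its underside
- wax_block: bystander, fixed to the bench: pale faceted block of wax 62 x 77 x 20 mm, at the left; origin at the centre of its underside
- ring_clamp: bystander, fixed to the bench: turned wooden ring clamp 150 mm long, 31 mm thick, lying near the back left; origin at the centre of its underside
- plaster_disc: bystander, to be left alone: small white plaster disc 23 mm dia., 9 mm high, near the front edge; origin at the centre of its underside
Not all that is in view belongs to the job. What is shaped like the part that bears drift_mid but pink or purple is not meant.

How it is judged:
On the way, in this order (a step that is already met when the one before it is completed fails the run):
1. the guide plate lies flat on the bench, let go (height (world z) of plate_grip below 0.032 m and angle between plate_grip's own z axis and vertical below 0.1 rad and contact force between the fingers and guide_plate below 0.1 N), for 0.2 s.
2. the block has been tapped down onto the parallels (value of joint die_block above 0.0074 m), for 0.2 s.
3. with the block down, the near parallel has stood a push of over 2 N at its end (value of joint die_block above 0.0074 m and contact force between any of the fingers, drift and near_parallel above 2 N), for 0.1 s.
4. with the block down, the far parallel has stood a push of over 2 N at its end (value of joint die_block above 0.0074 m and contact force between any of the fingers, drift and far_parallel above 2 N), for 0.1 s.
At the end, for the whole second after the job is handed in: The block is down on the parallels (joint over 7.4 mm) and nips both (over 0.8 N on each); each parallel lies within 8 mm of where it was at the start; the guide plate lies flat on the bench (within 0.1 rad), grip bar up; the drift stands upright on the bench (within 0.1 rad), at rest (value of joint die_block above 0.0074 m and contact force between die_block and near_parallel above 0.8 N and contact force between die_block and far_parallel above 0.8 N and distance of each of near_parallel_mid, far_parallel_mid from where it was at the start of the episode below 0.008 m and height (world z) of plate_grip below 0.032 m and angle between each of plate_grip, drift_mid's own z axis and vertical below 0.1 rad and height (world z) of drift_mid below 0.065 m and linear speed of each of drift, guide_plate below 0.02 m/s); the robot touches nothing.
It fails at once if the guide plate is tilted more than 0.15 rad against the vise head while it is still on the dowels (z of plate_grip in the frame of vise_head below 0.106 m and distance between plate_grip and vise_head below 0.112 m and angle between the z axis of plate_grip and the z axis of vise_head, either way round above 0.15 rad).
It fails at once if the fingers press on the block (over 3 N) (contact force between the fingers and die_block above 3 N).
It fails at once if another thing on the bench is pushed aside (over 30 mm) (distance of any of pigment_jar, pliers, plaster_disc from where it was at the start of the episode above 0.03 m).
It also fails if it takes over 72 s, if anything falls off the work surface, if the arm or the gripper's body presses on something with over 40 N, if the wrist force passes 120 N, or if a joint passes its speed limit or range.

### The arm

A 6-joint arm with a two-finger parallel gripper is mounted at the origin on a cart in front of the work surface, level with it; the furniture and walls round the work are solid. World frame = base frame: x ahead of the robot, y to its left, z up, the work surface at z = 0. Lengths are in m, angles in rad, forces in N, time in s.
With the tool pointing down it reaches from about 0.35 to 0.85 m from the base axis. Payload 8.1 kg.
Tool frame: the origin (TCP) lies at the very end of the fingers, on their centre line; the grasp point (between the pads) lies 19 mm behind it; z points along the fingers, y is the direction in which the jaws open and shut (so a half turn about z gives the same grasp; the last joint's range is limited). The gripper opens to 93 mm and grips with 3 to 60 N. Pads are 15 mm wide; open, the fingers measure 128 mm over their backs; the gripper's body (75 mm by 188 mm) begins 65 mm behind the grasp point.
Start: joints at [1.052, 0.13, 1.488, -0, 1.523, -0.085], TCP at [0.252, 0.544, 0.219] pointing down, gripper open.
Joint ranges: [-2.96, 2.96], [-0.89, 2.26], [0.02, 2.5], [-1.34, 4.48], [0, 2.73], [-2.66, 2.66]. Speed limits (rad/s): [2.39, 2.39, 2.79, 3.14, 3.14, 3.14].

### API

Orientations are given as a rotation vector (axis times angle).
In Python, from plant import robot gives the robot as it stands.
- The arm moves only by the tool jog_arm, never from a script. Its argument "commands" is a list of rows, each a list of 3 entries, a list of its own where there are three numbers: the shift along the world's x, y, z scaled (see below), then the turn, a rotation vector about the world's x, y, z scaled (see below), then the closure, from -1 (fully open) to 1 (shut), so that 0 is half open. In form: [[[tx, ty, tz], [ax, ay, az], hand], ...]. A call has 1 to 10 rows; each row is the pose to reach, as a shift and turn from the pose measured when the call began, turning the shorter way round; what a row does not reach only later rows make up. The controller multiplies each number of a shift by 0.6 m and each number of a turn by 2 pi rad. A row lasts 1/8 s, in which the tool goes at most 62.5 mm and 10.7 degrees, less where a joint would pass 70% of its speed; a pose out of reach is approached as far as the arm can. A call with a number of a shift or a turn outside -1 to 1 is refused whole. A call with a gripper value outside its range is refused whole. The fingers move at their own pace and stop on an object; "newtons" is the grip in N (left out, the last holds). Time passes only in rows, so rows that repeat a pose let the fingers close. It gives the time, the measured TCP pose, the force and the opening at its end, in the units of the state.
- robot.read_state(): the state, without advancing time (a new reading comes with each control period).
- robot.read_camera(name): name is "scene" or "top" or "wrist"; returns a dict with "pixels" (480x640x3 uint8, red, green, blue), "fovy" (degrees; the focal length in pixels is half the picture's height over the tangent of half this angle, whatever the lens; pixels are square), "cx", "cy" (the principal point, pixels), "rvec" (rotation vector, rad) and "tvec" (3), from world to camera coordinates, as OpenCV has them; the wrist camera has in their place "tool_from_camera" (4x4, takes a point from camera to tool coordinates, whose origin is the TCP and whose axes are the flange's). Camera axes: x right, y down, z forward; pixel columns grow to the right and rows downward; lengths in m; the calibration is good to about 2 mm. A picture is of the moment at which its call begins: read the wrist's pose just before it. There is no depth.
- robot.close_job(): hands the job in, once; it reports no verdict.
Trained networks look in the newest picture that a camera, given by its name, has taken for a name from the list of things; names that differ only in an ending like _2 or _b are one class to them, and where a whole thing is asked for, a point or a joint stands for the part that bears it (a point fixed in the world has none). Each returns a list of dicts, best first, with "p" (0 to 1); they miss things now and then, are a little off and sometimes report something else, mostly with a low value. They report only what shows in the picture. A call takes as long as a camera call. They do not tell look-alikes from the thing itself.
- robot.trace(camera, name): "pixels" (480x640 bool, what is visible of it) and "uv" ([column, row] in pixels, amid what is visible of it).
The state is a dict: "t": time; "q": joint angles; "dq": joint speeds; "joint_torque": joint torques, N m; "tool_pos": TCP position; "orientation": TCP orientation; "force": force on the tool from outside, world axes, zero at the start; "wrist_torque": the same for the moment, N m; "opening": finger opening in m.
Only numpy, scipy, OpenCV 4.12 (cv2) and the standard library are available. Lean on these libraries where they do the work, as an engineer would, in place of code of your own. Each camera call takes 0.05 s, during which the arm holds its last target.

## Working session

There is one attempt and no reset: what is moved stays moved. The work goes in short steps, Python scripts to look and compute and a tool call to move; the robot and the scene stay as the last step left them, time stands still between calls to the robot, and variables do not carry over. Pictures are saved under pics/ and viewed, and the job is handed in when it is done.

Besides the shell and the picture viewer there is one more tool, called after "Call:" in YAML: its name, and indented under it one key for each argument. jog_arm: Moves the arm, as the interface text tells. Shifts and turns lie within -1 to 1; 1 stands for 0.6 m of shift or 2 pi rad of turn. Its arguments: {"type":"object","properties":{"commands":{"type":"array"},"newtons":{"type":"number"}},"required":["commands"]}

```bash
ls; mkdir -p pics; python3 - <<'E'
from plant import robot
import cv2
s=robot.read_state(); print(s)
for c in ["scene","top","wrist"]:
    d=robot.read_camera(c)
    cv2.imwrite(f"pics/{c}0.png",d["pixels"][:,:,::-1])
    print(c,{k:v for k,v in d.items() if k!="pixels"})
    for n in ["vise_head","vise_foot","plate_grip","drift_mid","near_parallel_mid","far_parallel_mid","block_top","pliers","plaster_disc","pigment_jar"]:
        print(n,[(round(r["p"],2),[round(float(x)) for x in r["uv"]],int(r["pixels"].sum())) for r in robot.trace(c,n)])
E
```

```text
pics
{'t': 0.0, 'q': array([ 1.05162726e+00,  1.31153371e-01,  1.48930599e+00, -1.80377642e-05,
        1.52303464e+00, -8.54032542e-02]), 'dq': array([ 0.00103312, -0.00036757,  0.00216458, -0.00105692, -0.00070237,
       -0.00057644]), 'joint_torque': array([ 1.60411523e-04, -5.59850192e+01, -4.91762495e+01,  7.69660366e-02,
        3.51261639e-02, -1.79654035e-04]), 'tool_pos': array([0.2518645 , 0.54391844, 0.21757747]), 'orientation': array([-6.75908928e-01, -3.06745745e+00,  2.85913723e-03]), 'force': array([ 0.10560923, -1.0337729 , -0.09637282]), 'wrist_torque': array([ 0.03134224,  0.01690752, -0.00769642]), 'opening': 0.09301613624960837}
scene {'fovy': 51.101370576786024, 'cx': 323.7482846716783, 'cy': 244.90617480422208, 'rvec': array([ 2.08305152, -1.14736999,  0.46679029]), 'tvec': array([-0.26244737,  0.39875639,  0.79256092])}
vise_head [(0.82, [318, 275], 726), (0.51, [318, 281], 1644)]
vise_foot [(0.96, [319, 278], 1654), (0.21, [293, 202], 448)]
plate_grip [(0.74, [315, 244], 1827)]
drift_mid [(0.9, [426, 368], 704), (0.7, [393, 334], 645), (0.56, [353, 345], 642)
[... 903 characters left out ...]
2)]
plaster_disc [(0.67, [266, 334], 104)]
pigment_jar []
wrist {'fovy': 68.50857926020713, 'cx': 323.66787136663874, 'cy': 244.9672310135912, 'tool_from_camera': array([[-1.51038045e-03, -9.56108429e-01, -2.93009198e-01,
         8.15024083e-02],
       [ 9.99998845e-01, -1.39468162e-03, -6.03775743e-04,
        -3.24006287e-04],
       [ 1.68620532e-04, -2.93009772e-01,  9.56109432e-01,
        -1.65782057e-01],
       [ 0.00000000e+00,  0.00000000e+00,  0.00000000e+00,
         1.00000000e+00]])}
vise_head []
vise_foot []
plate_grip []
drift_mid []
near_parallel_mid []
far_parallel_mid [(0.51, [207, 439], 1139)]
block_top []
pliers [(0.81, [205, 438], 1225)]
plaster_disc []
pigment_jar []
```

View pics/scene0.png

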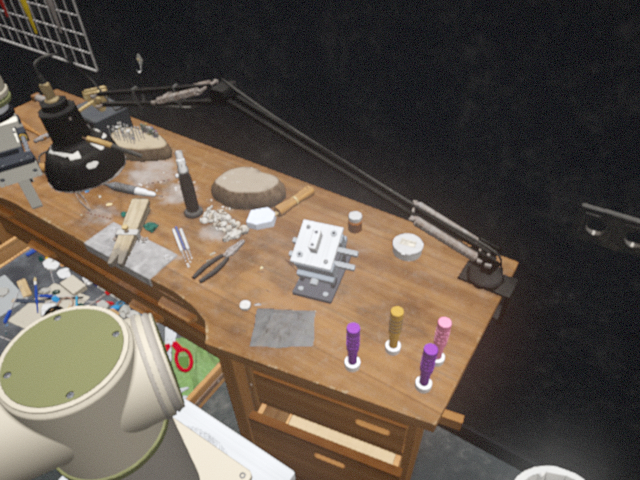

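View pics/top0.png

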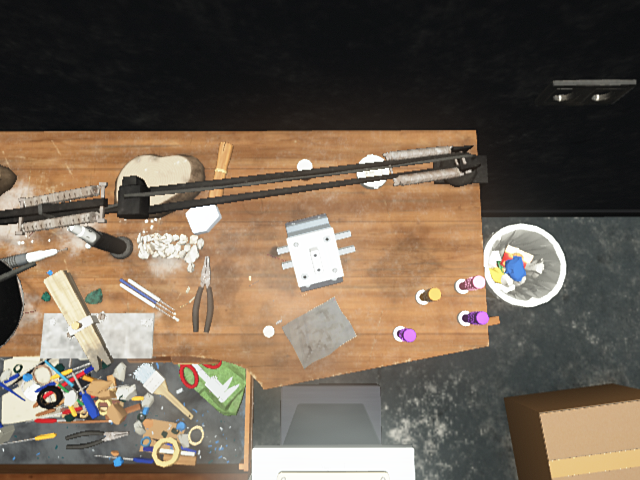

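The scene and top pictures show the brass drift at scene (396,330) and top (428,295), with purple and pink look-alikes around it. The vise with its plate is at top (315,254). I'll write helpers and zoom in.

```bash
cat > h.py <<'E'
import numpy as np, cv2
from scipy.spatial.transform import Rotation as R
from scipy.optimize import least_squares
from plant import robot
def cam(name):
    s=robot.read_state(); d=robot.read_camera(name)
    f=240/np.tan(np.radians(d["fovy"])/2)
    K=np.array([[f,0,d["cx"]],[0,f,d["cy"]],[0,0,1.]])
    if name=="wrist":
        T=np.eye(4);T[:3,:3]=R.from_rotvec(s["orientation"]).as_matrix();T[:3,3]=s["tool_pos"]
        W=np.linalg.inv(T@d["tool_from_camera"]); Rm,t=W[:3,:3],W[:3,3]
    else: Rm,t=R.from_rotvec(d["rvec"]).as_matrix(),np.array(d["tvec"])
    return dict(K=K,R=Rm,t=t,img=d["pixels"][:,:,::-1].copy(),name=name)
def proj(c,P):
    p=(np.atleast_2d(P)@c["R"].T+c["t"])@c["K"].T
    return p[:,:2]/p[:,2:]
def ray(c,uv):
    d=c["R"].T@np.linalg.solve(c["K"],np.array([uv[0],uv[1],1.])); return -c["R"].T@c["t"],d/np.linalg.norm(d)
def onz(c,uv,z):
    o,d=ray(c,uv); return o+d*(z-o[2])/d[2]
def tri(obs):
    A=np.zeros((3,3));b=np.zeros(3)
    for c,uv in obs:
        o,d=ray(c,uv);M=np.eye(3)-np.outer(d,d);A+=M;b+=M@o
    return np.linalg.solve(A,b)
def headR(yaw):  # head axes in world; z leans 25deg toward -x(at yaw 0)
    a=np.radians(25)
    return R.from_euler('z',yaw).as_matrix()@np.array([[np.cos(a),0,-np.sin(a)],[0,1,0],[np.sin(a),0,np.cos(a)]])
def head2w(p,v): # v=x,y,yaw ; p in m
    return np.atleast_2d(p)@headR(v[2]).T+np.array([v[0],v[1],0.052])
def crop(c,box,k,fn,pts=None,cols=None):
    im=c["img"].copy()
    x0,y0,x1,y1=box
    im=cv2.resize(im[y0:y1,x0:x1],None,fx=k,fy=k,interpolation=cv2.INTER_CUBIC)
    if pts is not None:
        for p in pts: cv2.circle(im,(int((p[0]-x0+.5)*k),int((p[1]-y0+.5)*k)),2,(0,0,255),-1)
    cv2.imwrite(fn,im)
E
python3 - <<'E'
from h import *
S=cam("scene");T=cam("top")
print("vise",tri([(S,(315,244)),(T,(315,254))]),"drift", [onz(S,(393,349),0.0),onz(T,(422,297),0.0),onz(T,(434,294),0.12)])
print("disc",onz(T,(268,331),0),"pliers",onz(T,(204,300),0.),"jar",onz(T,(305,165),0.03))
print("purple",onz(T,(400,334),0.),onz(T,(463,319),0.),onz(T,(463,286),0.))
print("lamp arm tri", tri([(S,(225,85)),(T,(133,195))]),tri([(S,(487,275)),(T,(462,165))]))
print("bench corners",onz(T,(262,389),0),onz(T,(490,346),0),onz(T,(476,131),0))
crop(S,(270,200,390,310),6,"pics/s1.png");crop(T,(260,200,370,300),7,"pics/t1.png")
crop(T,(390,270,500,350),7,"pics/t2.png")
E
```

```text
vise [0.5150762  0.03551118 0.11858805] drift [array([ 0.4459552 , -0.18645107,  0.        ]), array([ 0.44332228, -0.18548878,  0.        ]), array([ 0.44263549, -0.18329751,  0.12      ])]
disc [0.3743732 0.1326104 0.       ] pliers [0.43763235 0.26663577 0.        ] jar [0.7192291  0.05768613 0.03      ]
purple [ 0.36807995 -0.13777547  0.        ] [ 0.39823122 -0.26820896  0.        ] [ 0.46599817 -0.27164584  0.        ]
lamp arm tri [0.55387879 0.25993901 0.39428347] [ 0.72348294 -0.27725361  0.01173558]
bench corners [0.25997971 0.14234159 0.        ] [ 0.34391825 -0.32044541  0.        ] [ 0.80729254 -0.31762573  0.        ]
```

View pics/s1.png

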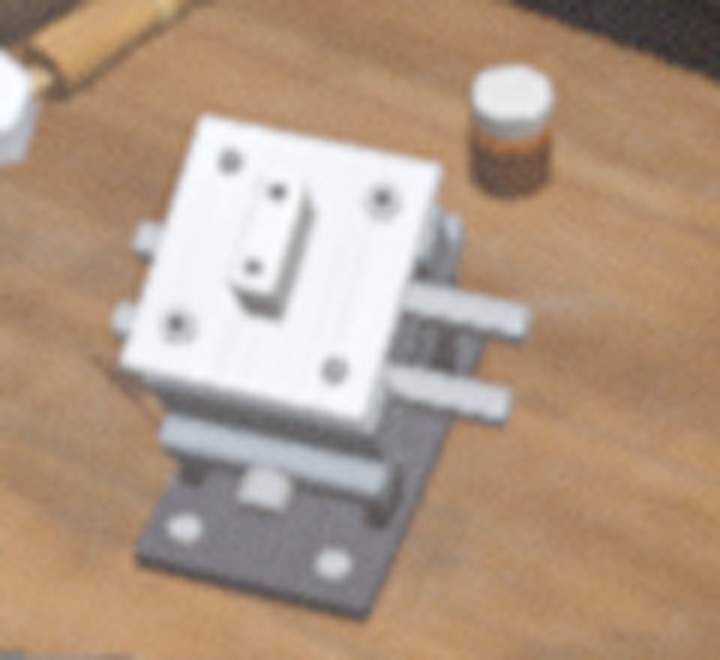

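View pics/t1.png

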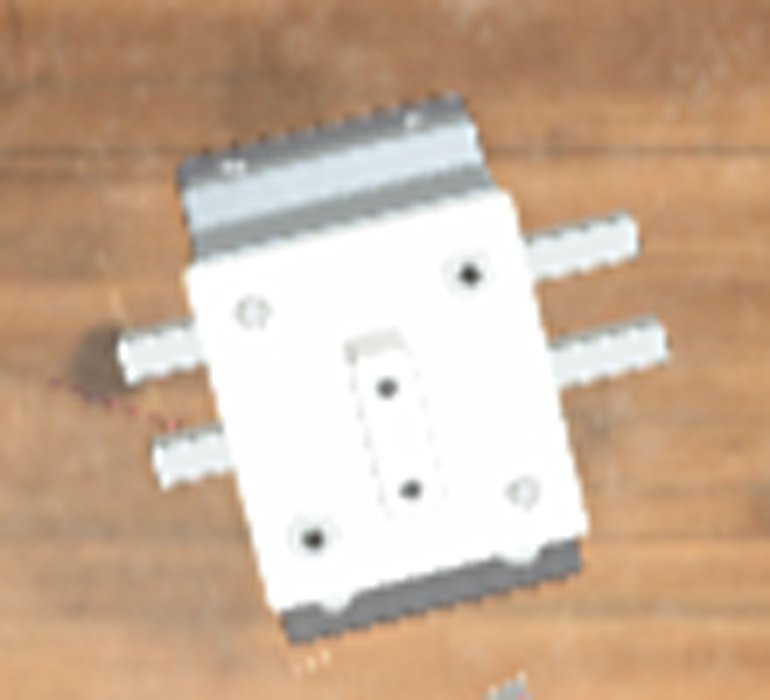

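Both views show the plate corners clearly, so I'll fit the vise pose to them.

```bash
cat > fit.py <<'E'
from h import *
S=cam("scene");T=cam("top")
t=np.array([(188,270),(515,190),(588,530),(275,610)])/7+[260,200]-.5
s=np.array([(205,115),(440,165),(370,420),(122,365)])/6+[270,200]-.5
C=np.array([(47,43,80),(47,-43,80),(-47,-43,80),(-47,43,80)])/1000
fs=np.array([(138,555),(368,612)])/6+[270,200]-.5
F=np.array([(-75,45,12),(-75,-45,12)])/1000
def fp(v): return F@R.from_euler('z',v[2]).as_matrix().T+[v[0],v[1],0]
def res(v):
    P=head2w(C,v)
    return np.r_[(proj(T,P)-t).ravel(),(proj(S,P)-s).ravel(),(proj(S,fp(v))-fs).ravel()]
r=least_squares(res,[0.52,0.03,0.2]);v=r.x
print(v,np.round(r.fun.reshape(-1,2),1))
for nm,p in dict(grip=(0,0,98),top=(0,0,72),near=(-16,0,27),far=(15.5,0,27)).items(): print(nm,head2w(np.array(p)/1e3,v)[0].round(4))
print("z axis",headR(v[2])[:,2])
E
python3 fit.py
```

```text
[0.54269523 0.03978384 0.24750477] [[ 0.6  0.8]
 [ 0.   0.7]
 [ 0.7 -0.3]
 [ 0.6 -0.4]
 [-0.3  0.8]
 [-0.2  0.6]
 [-1.2  0.1]
 [-0.   0.1]
 [-0.4 -2.1]
 [ 0.8 -2. ]]
grip [0.5025 0.0296 0.1408]
top [0.5132 0.0323 0.1173]
near [0.5176 0.0334 0.0697]
far [0.5453 0.0404 0.083 ]
z axis [-0.4097397  -0.10353536  0.90630779]
```

```bash
cat >> h.py <<'E'
def cmd(pos,Rt,s=None):
    s=s or robot.read_state()
    d=(np.array(pos)-s["tool_pos"])/0.6
    w=(R.from_matrix(Rt)*R.from_rotvec(s["orientation"]).inv()).as_rotvec()/(2*np.pi)
    print("shift",d.round(4),"turn",w.round(4),"| mm",(d*600).round(1),"deg",np.degrees(np.linalg.norm(w)*2*np.pi).round(1))
    return d,w
def viseR(yaw):
    H=headR(yaw); return np.column_stack([-H[:,0],H[:,1],-H[:,2]])
E
python3 - <<'E'
from h import *
v=[0.5427,0.0398,0.2475]
cmd(head2w([0,0,.19],v)[0],viseR(v[2]))
E
```

```text
shift [ 0.3544 -0.8738  0.0093] turn [-0.0066 -0.0705  0.1067] | mm [ 212.7 -524.3    5.6] deg 46.1
```

Call:
jog_arm:
  commands:
    - [[0.3544,-0.8738,0.0093],[-0.0066,-0.0705,0.1067],-1]
    - [[0.3544,-0.8738,0.0093],[-0.0066,-0.0705,0.1067],-1]
    - [[0.3544,-0.8738,0.0093],[-0.0066,-0.0705,0.1067],-1]
    - [[0.3544,-0.8738,0.0093],[-0.0066,-0.0705,0.1067],-1]
    - [[0.3544,-0.8738,0.0093],[-0.0066,-0.0705,0.1067],-1]
    - [[0.3544,-0.8738,0.0093],[-0.0066,-0.0705,0.1067],-1]
    - [[0.3544,-0.8738,0.0093],[-0.0066,-0.0705,0.1067],-1]
    - [[0.3544,-0.8738,0.0093],[-0.0066,-0.0705,0.1067],-1]
    - [[0.3544,-0.8738,0.0093],[-0.0066,-0.0705,0.1067],-1]
    - [[0.3544,-0.8738,0.0093],[-0.0066,-0.0705,0.1067],-1]

```text
t: 3.1
tool_pos: [0.4656, 0.0152, 0.2246]
orientation: [-0.324, 2.687, 0.071]
force: [-0.5, 0.5, 0.3]
opening: 0.0932
```

Call:
jog_arm:
  commands:
    - [[0,0,0],[0,0,0],-1]

```text
t: 3.22
tool_pos: [0.4656, 0.0136, 0.2245]
orientation: [-0.32, 2.688, 0.07]
force: [-0.1, 0.8, -0.6]
opening: 0.0929
```

```bash
python3 - <<'E'
from h import *
v=[0.5427,0.0398,0.2475]
s=robot.read_state();print(s["t"],s["q"].round(3),s["force"])
cmd(head2w([0,0,.19],v)[0],viseR(v[2]))
W=cam("wrist")
C=np.array([(47,43,80),(47,-43,80),(-47,-43,80),(-47,43,80),(22,8,110),(22,-8,110),(-22,-8,110),(-22,8,110),(33,29,82.5),(-33,-29,82.5)])/1000
p=proj(W,head2w(C,v));print(p.round(0))
im=W["img"].copy()
for q in p: cv2.circle(im,(int(q[0]),int(q[1])),3,(0,0,255),1)
cv2.imwrite("pics/w1.png",im); np.save("w1.npy",W,allow_pickle=True)
E
```

```text
3.225 [-0.241 -0.741  2.244  0.205  1.252 -2.075] [-0.13708999  0.77971058 -0.63637902]
shift [-0.0013  0.0109 -0.0004] turn [0.0001 0.0001 0.0018] | mm [-0.8  6.5 -0.3] deg 0.6
[[384. 295.]
 [283. 295.]
 [278. 185.]
 [388. 184.]
 [345. 282.]
 [324. 282.]
 [323. 225.]
 [345. 225.]
 [368. 281.]
 [296. 203.]]
```

View pics/w1.png

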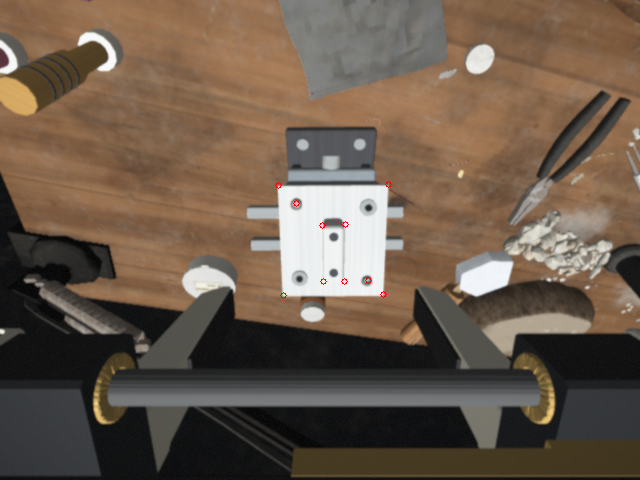

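The wrist view confirms the fit to within about 2 px. I'll refine it on a crop.

```bash
python3 - <<'E'
from h import *
W=np.load("w1.npy",allow_pickle=True).item()
crop(W,(240,115,420,310),4,"pics/w1c.png"); 
E
```

```text
(no output)
```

View pics/w1c.png

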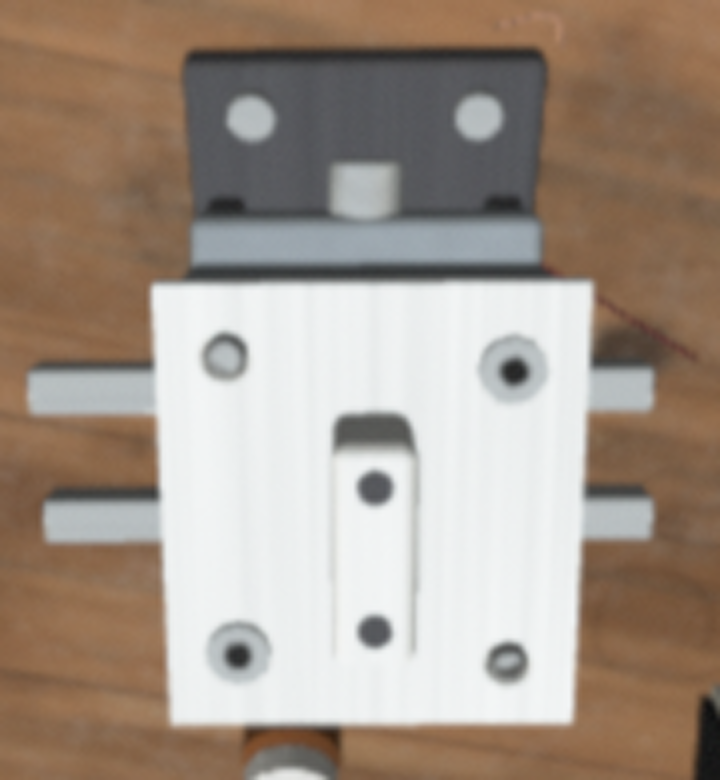

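```bash
cat > fit2.py <<'E'
from h import *
W=np.load("w1.npy",allow_pickle=True).item()
w=np.array([(574,723),(172,723),(153,283),(592,283),(333,447),(414,447)])/4+[240,115]-.5
C=np.array([(47,43,80),(47,-43,80),(-47,-43,80),(-47,43,80),(-22,-8,110),(-22,8,110)])/1000
fw=np.array([(185,52),(545,52)])/4+[240,115]-.5
F=np.array([(-75,-45,12),(-75,45,12)])/1000
fp=lambda v:F@R.from_euler('z',v[2]).as_matrix().T+[v[0],v[1],0]
res=lambda v:np.r_[(proj(W,head2w(C,v))-w).ravel(),(proj(W,fp(v))-fw).ravel()]
r=least_squares(res,[.54,.04,.2475]);v=r.x;print(v,r.fun.reshape(-1,2).round(1))
# free 6dof of head, for check
def res6(p): return (proj(W,C@R.from_rotvec(p[3:]).as_matrix().T+p[:3])-w).ravel()
r6=least_squares(res6,np.r_[v[0],v[1],.052,R.from_matrix(headR(v[2])).as_rotvec()])
print(r6.x.round(4),r6.fun.reshape(-1,2).round(1)); M=R.from_rotvec(r6.x[3:]).as_matrix()
print("plate centre6",(M@[0,0,.08]+r6.x[:3]).round(4),"3dof",head2w([0,0,.08],v).round(4),"angle diff",np.degrees(np.linalg.norm((R.from_matrix(headR(v[2])).inv()*R.from_matrix(M)).as_rotvec())))
E
python3 fit2.py
```

```text
[0.54188748 0.03856556 0.24195158] [[-0.4 -1.3]
 [-0.4 -0.9]
 [-0.6 -1.5]
 [ 0.4 -2.1]
 [-0.7 -2.3]
 [ 1.4 -2.5]
 [-1.1  6.1]
 [ 1.2  5.5]]
[ 0.5431  0.0401  0.0515  0.0648 -0.4258  0.242 ] [[-0.4  0. ]
 [ 0.2 -0.1]
 [-0.1  0.5]
 [ 0.3 -0. ]
 [-1.  -0.1]
 [ 1.  -0.2]]
plate centre6 [0.511  0.0311 0.1242] 3dof [[0.5091 0.0305 0.1245]] angle diff 0.8601589538052636
```

```bash
sed -i '$a V=np.array([0.5432,0.0394,0.2435])' h.py; python3 - <<'E'
from h import *
cmd(head2w([0,0,.120],V)[0],viseR(V[2]));cmd(head2w([0,0,.0855],V)[0],viseR(V[2]))
E
```

```text
shift [ 0.0474  0.0214 -0.1062] turn [0.0001 0.0001 0.0009] | mm [ 28.5  12.8 -63.7] deg 0.3
shift [ 0.071   0.0272 -0.1583] turn [0.0001 0.0001 0.0009] | mm [ 42.6  16.3 -95. ] deg 0.3
```

Call:
jog_arm:
  commands:
    - [[0.0474,0.0214,-0.1062],[0,0,0.001],0]
    - [[0.0474,0.0214,-0.1062],[0,0,0.001],0]
    - [[0.06,0.0243,-0.134],[0,0,0.001],0]
    - [[0.071,0.0272,-0.1583],[0,0,0.001],0]
    - [[0.071,0.0272,-0.1583],[0,0,0.001],0]
    - [[0.071,0.0272,-0.1583],[0,0,0.001],0]

```text
t: 4.03
tool_pos: [0.5084, 0.0313, 0.131]
orientation: [-0.332, 2.685, 0.072]
force: [-0.2, 0.7, 0.1]
opening: 0.0467
```

```bash
python3 - <<'E'
from h import *
s=robot.read_state();print(s["t"],s["q"].round(3),s["force"].round(1))
cmd(head2w([0,0,.0855],V)[0],viseR(V[2]))
W=cam("wrist");cv2.imwrite("pics/w2.png",W["img"])
S=cam("scene");crop(S,(260,150,400,310),5,"pics/s2.png")
E
```

```text
4.025 [-0.166 -0.516  2.279  0.204  0.982 -2.062] [-0.2  0.7  0.1]
shift [-0.0004 -0.001  -0.0025] turn [ 0.0002  0.0003 -0.0003] | mm [-0.3 -0.6 -1.5] deg 0.2
```

View pics/w2.png

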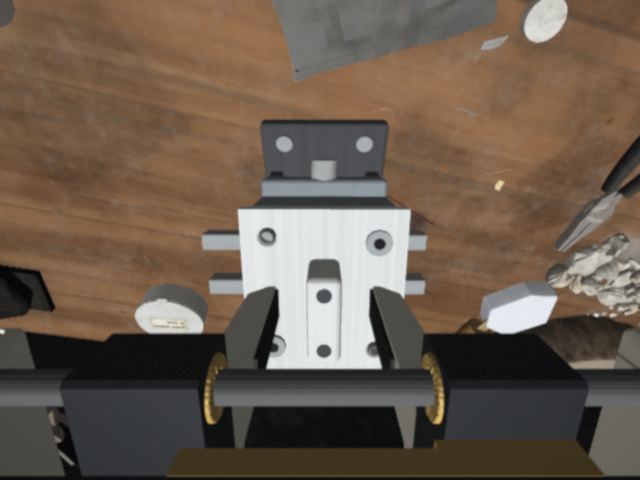

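View pics/s2.png

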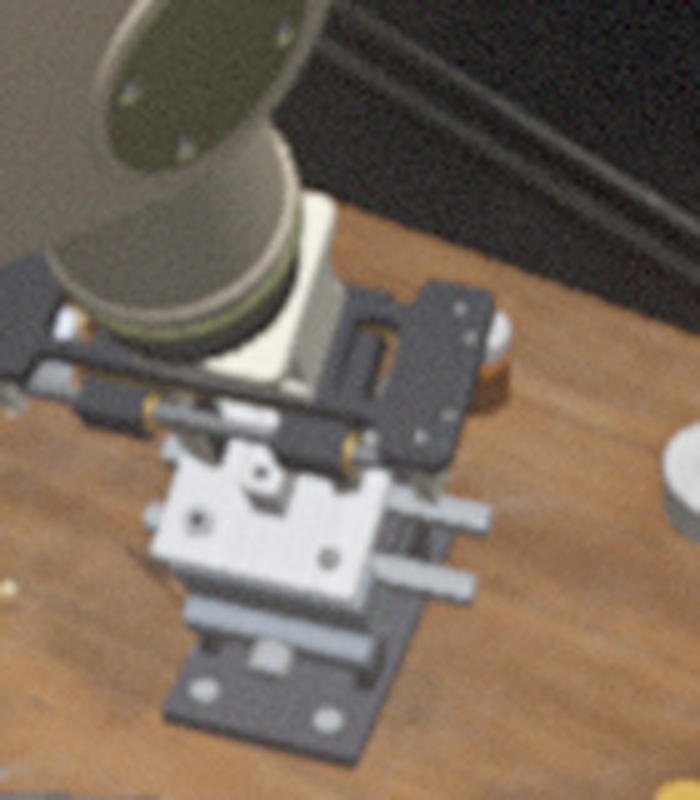

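The fingers straddle the bar at about (324,300) in the wrist picture and are centred on it. Closing gently.

Call:
jog_arm:
  commands:
    - [[0,0,-0.001],[0,0,0],0.4]
    - [[0,0,-0.001],[0,0,0],1]
    - [[0,0,-0.001],[0,0,0],1]
    - [[0,0,-0.001],[0,0,0],1]
    - [[0,0,-0.001],[0,0,0],1]
  newtons: 25

```text
t: 4.75
tool_pos: [0.5086, 0.0308, 0.1304]
orientation: [-0.331, 2.685, 0.071]
force: [-2.2, -0.3, 2.4]
opening: 0.0157
```

```bash
python3 - <<'E'
from h import *
s=robot.read_state();print(s["t"],s["force"].round(1),s["wrist_torque"].round(2),s["opening"], "head-frame force",(headR(V[2]).T@s["force"]).round(1))
# T: straight along current tool axis
z=-R.from_rotvec(s["orientation"]).as_matrix()[:,2]
for d in (.010,.020,.045): print(d,(z*d/.6).round(4))
W=cam("wrist");cv2.imwrite("pics/w3.png",W["img"])
E
```

```text
4.75 [-2.2 -0.3  2.4] [0.08 0.38 0.03] 0.015700296174760247 head-frame force [-1.   0.2  3.1]
0.01 [-0.0069 -0.0017  0.0151]
0.02 [-0.0137 -0.0034  0.0302]
0.045 [-0.0309 -0.0076  0.0679]
```

Call:
jog_arm:
  commands:
    - [[-0.0034,-0.0008,0.0075],[0,0,0],1]
    - [[-0.0069,-0.0017,0.0151],[0,0,0],1]
    - [[-0.0103,-0.0025,0.0226],[0,0,0],1]
    - [[-0.0137,-0.0034,0.0302],[0,0,0],1]
    - [[-0.0309,-0.0076,0.0679],[0,0,0],1]
    - [[-0.0309,-0.0076,0.0679],[0,0,0],1]

```text
t: 5.55
tool_pos: [0.4911, 0.0259, 0.1736]
orientation: [-0.33, 2.681, 0.069]
force: [0.8, -0.5, -3.2]
opening: 0.0159
```

```bash
python3 - <<'E'
from h import *
s=robot.read_state();print(s["t"],s["q"].round(3),s["force"].round(1),s["wrist_torque"].round(2))
W=cam("wrist");cv2.imwrite("pics/w4.png",W["img"])
T=cam("top");crop(T,(200,180,500,400),2.6,"pics/t4.png")
E
```

```text
5.55 [-0.19  -0.629  2.273  0.2    1.099 -2.061] [ 0.8 -0.5 -3.2] [-0.07  0.48  0.  ]
```

View pics/w4.png

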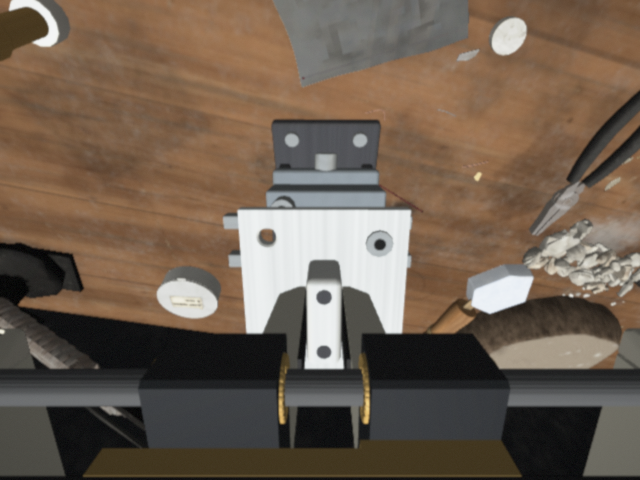

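View pics/t4.png

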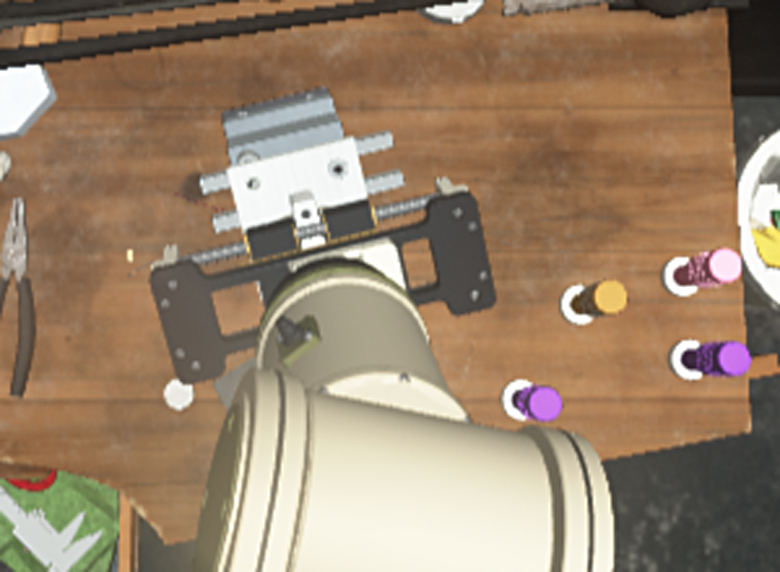

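```bash
python3 - <<'E'
from h import *
S=cam("scene");T=cam("top")
for a,b in [((413,207),(388,157)),((413,215),(395,180)),((225,90),(130,200))]: 
    p=tri([(S,a),(T,b)]); print(p.round(3),proj(S,p)-a,proj(T,p)-b)
s=robot.read_state()
Rt=np.array([[-1,0,0],[0,1,0],[0,0,-1.]])
print("tilt-hold"); cmd([.53,-.05,.22],viseR(V[2]))
cmd([.575,-.175,.10],Rt); cmd([.575,-.175,.0135],Rt)
E
```

```text
[ 0.69  -0.099  0.152] [[ 1.27867041 -0.37723305]] [[-1.19857788  0.96520038]]
[ 0.645 -0.113  0.167] [[-1.27836796  0.34199421]] [[ 1.19127571 -0.91172366]]
[0.552 0.265 0.384] [[-1.87590739 -0.10960777]] [[ 2.32768176 -1.60727658]]
tilt-hold
shift [ 0.0672 -0.1273  0.0832] turn [ 0.0002  0.0002 -0.0002] | mm [ 40.3 -76.4  49.9] deg 0.1
shift [ 0.1422 -0.3356 -0.1168] turn [-0.0083  0.0693 -0.0384] | mm [  85.3 -201.4  -70.1] deg 28.7
shift [ 0.1422 -0.3356 -0.261 ] turn [-0.0083  0.0693 -0.0384] | mm [  85.3 -201.4 -156.6] deg 28.7
```

```bash
python3 - <<'E'
from h import *
Rt=np.array([[-1,0,0],[0,1,0],[0,0,-1.]])
cmd([.55,-.10,.19],Rt); cmd([.55,-.175,.08],Rt)
E
```

```text
shift [ 0.1005 -0.2106  0.0332] turn [-0.0083  0.0693 -0.0384] | mm [  60.3 -126.4   19.9] deg 28.7
shift [ 0.1005 -0.3356 -0.1502] turn [-0.0083  0.0693 -0.0384] | mm [  60.3 -201.4  -90.1] deg 28.7
```

Call:
jog_arm:
  commands:
    - [[0.1005,-0.2106,0.0332],[-0.0083,0.0693,-0.0384],1]
    - [[0.1005,-0.2106,0.0332],[-0.0083,0.0693,-0.0384],1]
    - [[0.1005,-0.2106,0.0332],[-0.0083,0.0693,-0.0384],1]
    - [[0.1005,-0.3356,-0.1502],[-0.0083,0.0693,-0.0384],1]
    - [[0.1005,-0.3356,-0.1502],[-0.0083,0.0693,-0.0384],1]
    - [[0.1005,-0.3356,-0.1502],[-0.0083,0.0693,-0.0384],1]
    - [[0.1005,-0.3356,-0.1502],[-0.0083,0.0693,-0.0384],1]

```text
t: 6.62
tool_pos: [0.5495, -0.1747, 0.0788]
orientation: [-0.002, -3.14, -0.002]
force: [0.5, 0.5, -3.4]
opening: 0.0161
```

```bash
python3 - <<'E'
from h import *
Rt=np.array([[-1,0,0],[0,1,0],[0,0,-1.]])
s=robot.read_state();print(s["t"],s["q"].round(2),s["force"].round(1))
cmd([.55,-.175,.018],Rt);cmd([.55,-.175,.013],Rt)
W=cam("wrist");cv2.imwrite("pics/w5.png",W["img"])
S=cam("scene");crop(S,(250,150,490,380),3,"pics/s5.png")
E
```

```text
6.625 [-0.4   0.18  1.7   0.    1.27 -1.97] [ 0.5  0.5 -3.4]
shift [ 0.0009 -0.0006 -0.1014] turn [-0.0002 -0.0003  0.0002] | mm [  0.5  -0.3 -60.8] deg 0.2
shift [ 0.0009 -0.0006 -0.1097] turn [-0.0002 -0.0003  0.0002] | mm [  0.5  -0.3 -65.8] deg 0.2
```

View pics/w5.png

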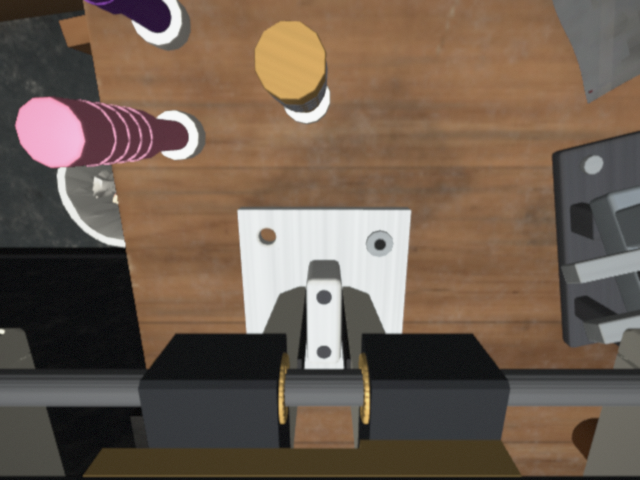

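View pics/s5.png

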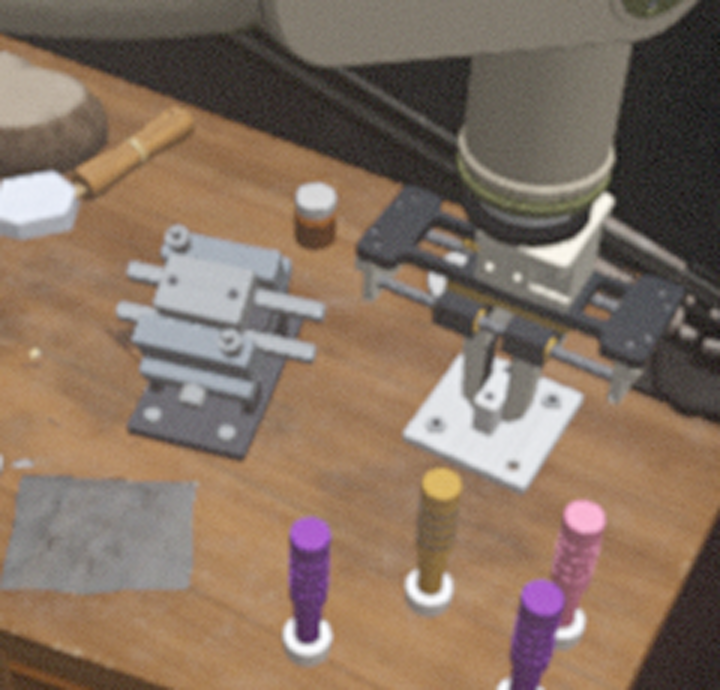

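The plate hangs level over open bench, at about (325,280) in the wrist picture, and the drift is clear at (290,70). Lowering.

Call:
jog_arm:
  commands:
    - [[0.0009,-0.0006,-0.05],[0,0,0],1]
    - [[0.0009,-0.0006,-0.09],[0,0,0],1]
    - [[0.0009,-0.0006,-0.102],[0,0,0],1]
    - [[0.0009,-0.0006,-0.106],[0,0,0],1]
    - [[0.0009,-0.0006,-0.1085],[0,0,0],1]
    - [[0.0009,-0.0006,-0.1085],[0,0,0],1]

```text
t: 7.48
tool_pos: [0.5526, -0.1752, 0.0177]
orientation: [-0.0, 3.138, -0.002]
force: [0.2, -0.4, -2.6]
opening: 0.0159
```

Call:
jog_arm:
  commands:
    - [[0,0,-0.004],[0,0,0],1]
    - [[0,0,-0.0065],[0,0,0],1]
    - [[0,0,-0.0065],[0,0,0],1]

```text
t: 7.85
tool_pos: [0.553, -0.1754, 0.0146]
orientation: [-0.0, 3.137, -0.002]
force: [-2.7, 0.7, 4.6]
opening: 0.0158
```

Call:
jog_arm:
  commands:
    - [[0,0,0],[0,0,0],0.3]
    - [[0,0,0],[0,0,0],0]
    - [[0,0,0],[0,0,0],0]
    - [[0,0,0.08],[0,0,0],0]
    - [[0,0,0.17],[0,0,0],0]
    - [[0,0,0.25],[0,0,0],0]

```text
t: 8.6
tool_pos: [0.5531, -0.1754, 0.1665]
orientation: [-0.0, 3.136, -0.003]
force: [0.4, -0.4, 0.3]
opening: 0.0466
```

```bash
python3 - <<'E'
from h import *
s=robot.read_state();print(s["t"],s["q"].round(2),s["force"].round(1),s["tool_pos"])
W=cam("wrist");cv2.imwrite("pics/w6.png",W["img"]);np.save("w6.npy",W,allow_pickle=True)
T=cam("top");crop(T,(260,180,500,350),3,"pics/t6.png")
S=cam("scene")
for c in (W,T,S): print(c["name"],[(round(r["p"],2),[round(float(x),1) for x in r["uv"]]) for r in robot.trace(c["name"],"drift_mid")])
E
```

```text
8.6 [-0.4   0.1   1.62  0.    1.42 -1.97] [ 0.4 -0.4  0.3] [ 0.55307565 -0.17540842  0.16654694]
wrist [(0.96, [369.2, 10.2]), (0.75, [308.5, 92.1]), (0.69, [188.6, 128.9]), (0.6, [181.6, 28.7])]
top [(0.85, [471.3, 314.7]), (0.84, [469.9, 285.9])]
scene [(0.97, [423.8, 367.1]), (0.77, [351.6, 344.8]), (0.64, [439.7, 337.8]), (0.63, [389.4, 332.1])]
```

View pics/w6.png

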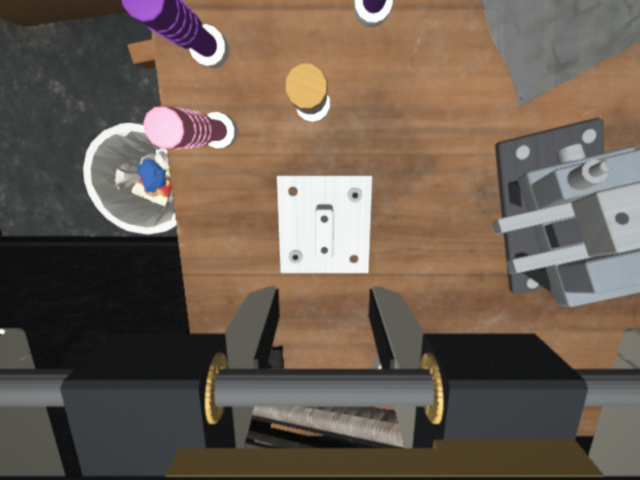

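View pics/t6.png

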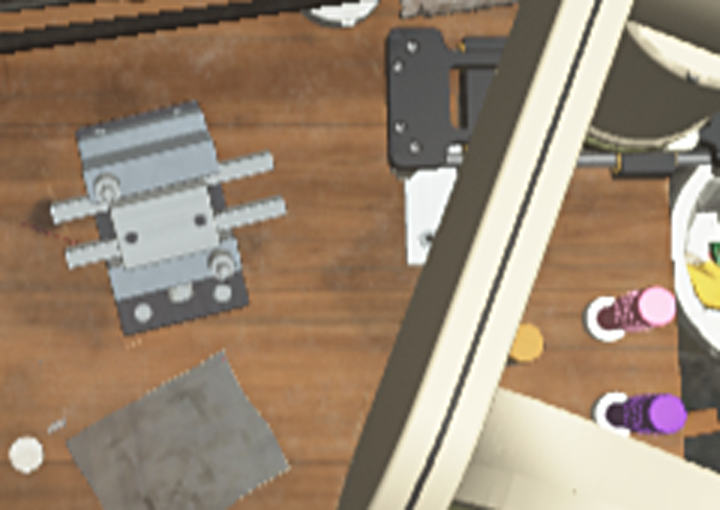

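The plate lies flat and released at about (325,225) in the wrist picture. Locating the brass drift precisely next.

```bash
python3 - <<'E'
from h import *
W=np.load("w6.npy",allow_pickle=True).item()
crop(W,(260,50,360,140),7,"pics/w6c.png")
E
```

```text
(no output)
```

View pics/w6c.png

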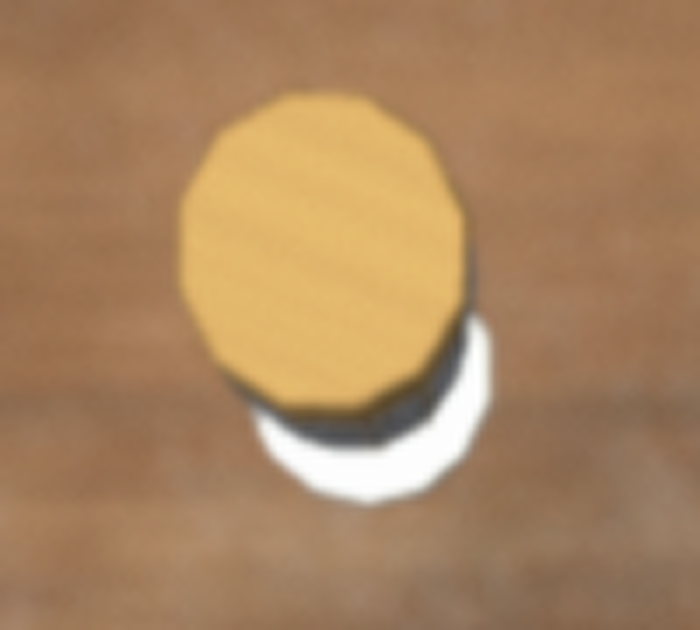

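```bash
python3 - <<'E'
from h import *
W=np.load("w6.npy",allow_pickle=True).item()
u=np.array([322,252])/7+[260,50]-.5
print(onz(W,u,.12))
# face lower edge at (368,505), right edge (492,370)
a=np.array([368,505])/7+[260,50]-.5;b=np.array([492,370])/7+[260,50]-.5
print(onz(W,a,.0),onz(W,b,.012))
P=onz(W,u,.12);Rt=np.array([[-1,0,0],[0,1,0],[0,0,-1.]])
cmd([P[0],P[1],.16],Rt);cmd([P[0],P[1],.071],Rt)
E
```

```text
[ 0.44445466 -0.18598576  0.12      ]
[ 0.45920707 -0.18650427  0.        ] [ 0.44426123 -0.17098347  0.012     ]
shift [-0.1794 -0.0182 -0.005 ] turn [ 0.0001  0.0004 -0.    ] | mm [-107.7  -10.9   -3. ] deg 0.1
shift [-0.1794 -0.0182 -0.1533] turn [ 0.0001  0.0004 -0.    ] | mm [-107.7  -10.9  -92. ] deg 0.1
```

Call:
jog_arm:
  commands:
    - [[-0.18,-0.018,-0.005],[0,0,0],0]
    - [[-0.18,-0.018,-0.005],[0,0,0],0]
    - [[-0.18,-0.018,-0.005],[0,0,0],0]
    - [[-0.18,-0.018,-0.08],[0,0,0],0]
    - [[-0.18,-0.018,-0.154],[0,0,0],0]
    - [[-0.18,-0.018,-0.154],[0,0,0],0]
    - [[-0.18,-0.018,-0.154],[0,0,0],0]

```text
t: 9.78
tool_pos: [0.4449, -0.186, 0.0716]
orientation: [-0.001, 3.139, -0.001]
force: [0.2, 0.0, -0.4]
opening: 0.0462
```

```bash
python3 - <<'E'
from h import *
s=robot.read_state();print(s["t"],s["q"].round(2),s["force"].round(1))
Rt=np.array([[-1,0,0],[0,1,0],[0,0,-1.]]);cmd([.4443,-.186,.071],Rt)
W=cam("wrist");cv2.imwrite("pics/w7.png",W["img"])
E
```

```text
9.775 [-0.5  -0.07  1.97  0.    1.24 -2.07] [ 0.2  0.  -0.4]
shift [-0.001 -0.    -0.001] turn [ 0.0001  0.0004 -0.0001] | mm [-0.6 -0.  -0.6] deg 0.2
```

View pics/w7.png

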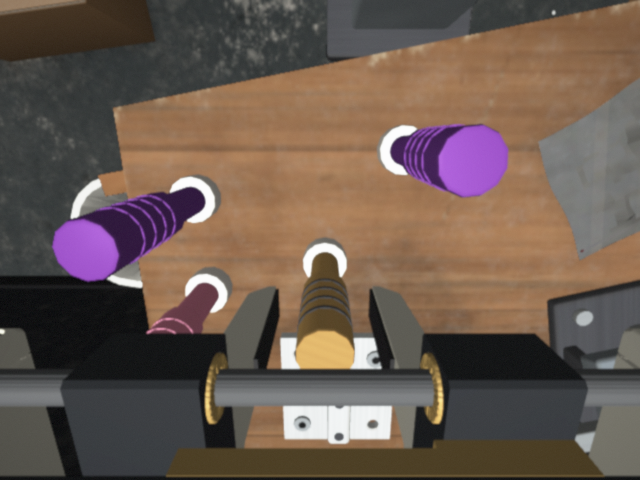

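The drift stands centred between the fingers, its top at (325,350) in the wrist picture. Gripping and lifting.

Call:
jog_arm:
  commands:
    - [[-0.001,0,0],[0,0,0],0.3]
    - [[-0.001,0,0],[0,0,0],1]
    - [[-0.001,0,0],[0,0,0],1]
    - [[-0.001,0,0],[0,0,0],1]
    - [[-0.001,0,0.05],[0,0,0],1]
    - [[-0.001,0,0.12],[0,0,0],1]
    - [[-0.001,0,0.25],[0,0,0],1]
    - [[-0.001,0,0.25],[0,0,0],1]
  newtons: 60

```text
t: 10.82
tool_pos: [0.4467, -0.1874, 0.2269]
orientation: [-0.001, 3.131, -0.007]
force: [0.8, -0.4, -1.3]
opening: 0.0238
```

```bash
python3 - <<'E'
from h import *
s=robot.read_state();print(s["t"],s["q"].round(2),s["force"].round(1),s["opening"])
# face is .071 beyond TCP. target face above block top: head z .064..
p=lambda z: head2w([0,0,z],V)[0]
for z in (.165,.145): cmd(p(z),viseR(V[2]))
W=cam("wrist");cv2.imwrite("pics/w8.png",W["img"])
S=cam("scene");crop(S,(250,150,490,380),3,"pics/s8.png")
E
```

```text
10.825 [-0.5  -0.2   1.8   0.    1.53 -2.07] [ 0.8 -0.4 -1.3] 0.023788054959783762
shift [ 0.0481  0.3499 -0.0422] turn [ 0.009  -0.0674  0.0383] | mm [ 28.9 210.  -25.3] deg 28.1
shift [ 0.0618  0.3533 -0.0724] turn [ 0.009  -0.0674  0.0383] | mm [ 37.1 212.  -43.5] deg 28.1
```

View pics/s8.png

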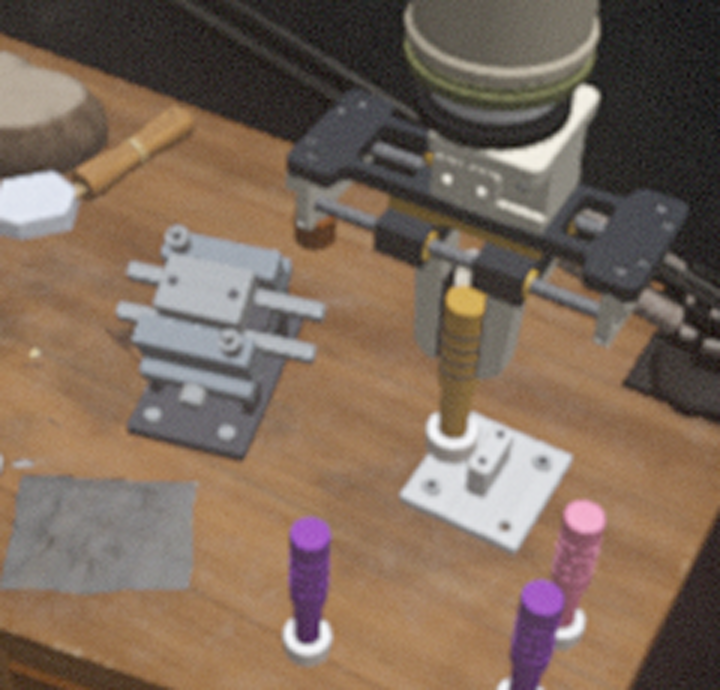

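Call:
jog_arm:
  commands:
    - [[0.0481,0.3499,-0.0422],[0.009,-0.0674,0.0383],1]
    - [[0.0481,0.3499,-0.0422],[0.009,-0.0674,0.0383],1]
    - [[0.0481,0.3499,-0.0422],[0.009,-0.0674,0.0383],1]
    - [[0.0481,0.3499,-0.0422],[0.009,-0.0674,0.0383],1]
    - [[0.0481,0.3499,-0.0422],[0.009,-0.0674,0.0383],1]
    - [[0.0481,0.3499,-0.0422],[0.009,-0.0674,0.0383],1]

```text
t: 11.68
tool_pos: [0.4741, 0.0227, 0.1971]
orientation: [-0.33, 2.693, 0.075]
force: [0.6, 0.3, -3.0]
opening: 0.0235
```

```bash
python3 - <<'E'
from h import *
s=robot.read_state();print(s["t"],s["q"].round(2),s["force"].round(1),s["opening"])
p=lambda z: head2w([0,0,z],V)[0]
for z in (.165,.150,.143,.135): cmd(p(z),viseR(V[2]))
W=cam("wrist");cv2.imwrite("pics/w9.png",W["img"])
S=cam("scene");crop(S,(250,150,410,310),4,"pics/s9.png")
E
```

```text
11.675 [-0.21 -0.69  2.26  0.2   1.19 -2.06] [ 0.6  0.3 -3. ] 0.023476867398558737
shift [ 0.0024 -0.0001  0.0074] turn [-0.0001 -0.0009 -0.0002] | mm [ 1.5 -0.1  4.4] deg 0.3
shift [ 0.0127  0.0024 -0.0153] turn [-0.0001 -0.0009 -0.0002] | mm [ 7.6  1.5 -9.2] deg 0.3
shift [ 0.0175  0.0036 -0.0259] turn [-0.0001 -0.0009 -0.0002] | mm [ 10.5   2.2 -15.5] deg 0.3
shift [ 0.023   0.005  -0.0379] turn [-0.0001 -0.0009 -0.0002] | mm [ 13.8   3.  -22.8] deg 0.3
```

View pics/s9.png

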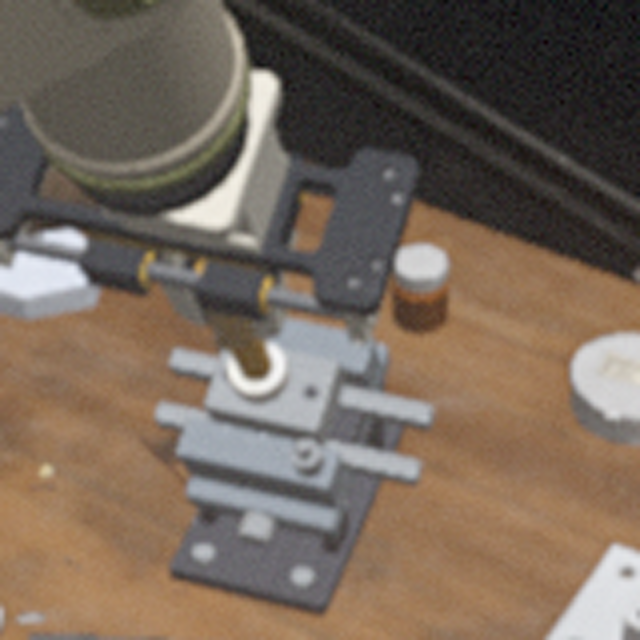

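View pics/w9.png

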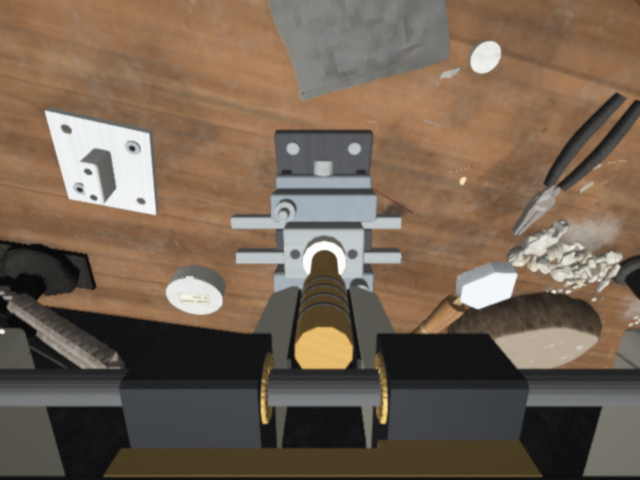

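The drift's white face at (324,258) is centred over the block. Pressing along the head axis.

Call:
jog_arm:
  commands:
    - [[0.0127,0.0024,-0.0153],[0,-0.001,0],1]
    - [[0.015,0.003,-0.0205],[0,-0.001,0],1]
    - [[0.0175,0.0036,-0.0259],[0,-0.001,0],1]
    - [[0.0175,0.0036,-0.0259],[0,-0.001,0],1]

```text
t: 12.28
tool_pos: [0.485, 0.0242, 0.1821]
orientation: [-0.328, 2.686, 0.073]
force: [0.8, -0.2, -2.2]
opening: 0.0238
```

```bash
cat > st.py <<'E'
from h import *
s=robot.read_state();H=headR(V[2])
print(s["t"],"F head",(H.T@s["force"]).round(1),"tcp head mm",(1e3*H.T@(s["tool_pos"]-[V[0],V[1],.052])).round(1),s["wrist_torque"].round(2),s["opening"].round(4))
E
python3 st.py
```

```text
Traceback (most recent call last):
  File "st.py", line 3, in <module>
    print(s["t"],"F head",(H.T@s["force"]).round(1),"tcp head mm",(1e3*H.T@(s["tool_pos"]-[V[0],V[1],.052])).round(1),s["wrist_torque"].round(2),s["opening"].round(4))
                                                                                                                                                 ^^^^^^^^^^^^^^^^^^
AttributeError: 'float' object has no attribute 'round'
```

Not in contact yet, so continue by small steps (1 mm ≈ (0.0007, 0.0002, -0.0015)).

Call:
jog_arm:
  commands:
    - [[0.0014,0.0003,-0.003],[0,0,0],1]
    - [[0.0028,0.0007,-0.006],[0,0,0],1]
    - [[0.0042,0.001,-0.009],[0,0,0],1]

```text
t: 12.65
tool_pos: [0.4878, 0.0248, 0.1772]
orientation: [-0.328, 2.686, 0.073]
force: [-4.4, -0.2, 2.4]
opening: 0.023
```

```bash
sed -i 's/s\["opening"\].round(4)/round(s["opening"],4)/' st.py; python3 st.py
```

```text
12.65 F head [-2.9  0.9  4. ] tcp head mm [  1.   -0.8 137.7] [-0.    0.79  0.06] 0.023
```

Call:
jog_arm:
  commands:
    - [[0.0014,0.0003,-0.003],[0,0,0],1]
    - [[0.0028,0.0007,-0.006],[0,0,0],1]
    - [[0.0042,0.001,-0.009],[0,0,0],1]
    - [[0.0042,0.001,-0.009],[0,0,0],1]

```text
t: 13.15
tool_pos: [0.492, 0.0257, 0.1777]
orientation: [-0.33, 2.68, 0.072]
force: [-32.8, -0.4, 39.7]
opening: 0.023
```

```bash
python3 st.py
```

```text
13.15 F head [-12.1   7.6  49.4] tcp head mm [  5.1  -1.  136.3] [0.99 3.44 0.77] 0.023
```

49 N, so the block should have bottomed, but the tool moved sideways a little. Looking.

```bash
python3 - <<'E'
from h import *
W=cam("wrist");crop(W,(220,110,420,400),2.6,"pics/w10.png")
S=cam("scene");crop(S,(250,150,410,310),4,"pics/s10.png")
E
python3 st.py
```

```text
13.25 F head [-11.7   8.2  49.3] tcp head mm [  5.1  -1.  136.2] [1.02 3.46 0.78] 0.023
```

View pics/w10.png

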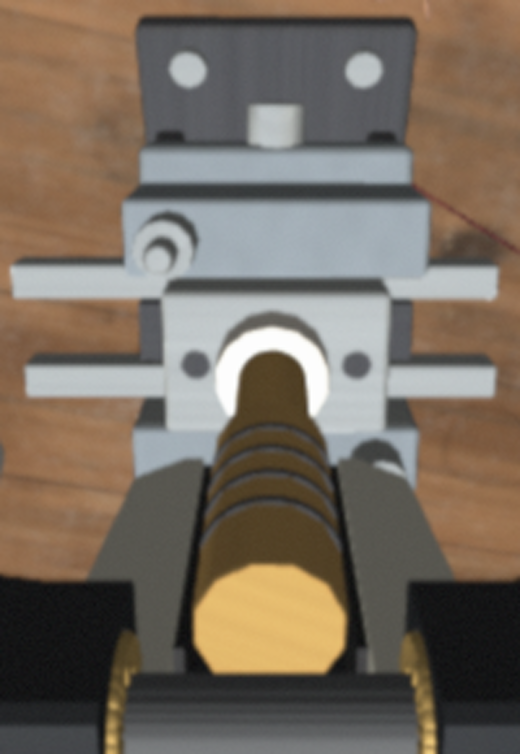

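View pics/s10.png

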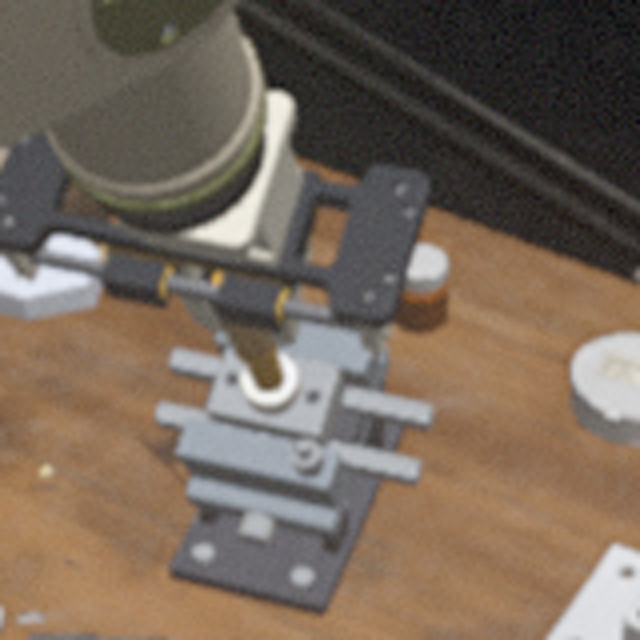

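Call:
jog_arm:
  commands:
    - [[-0.007,-0.0017,0.015],[0,0,0],1]
    - [[-0.015,-0.003,0.03],[0,0,0],1]
    - [[-0.03,-0.005,0.06],[0,0,0],1]
    - [[-0.03,-0.005,0.06],[0,0,0],1]

```text
t: 13.75
tool_pos: [0.4745, 0.0224, 0.2149]
orientation: [-0.329, 2.678, 0.071]
force: [0.4, 0.2, -2.6]
opening: 0.0233
```

```bash
python3 - <<'E'
from h import *
W=cam("wrist");crop(W,(220,110,420,400),2.6,"pics/w11.png");cv2.imwrite("pics/w11f.png",W["img"]);np.save("w11.npy",W,allow_pickle=True)
S=cam("scene");crop(S,(280,180,370,290),7,"pics/s11.png");np.save("s11.npy",S,allow_pickle=True)
E
python3 st.py
```

```text
13.85 F head [-1.   0.9 -2.4] tcp head mm [  3.5   0.4 176. ] [-0.11  0.39  0.01] 0.0235
```

View pics/w11.png

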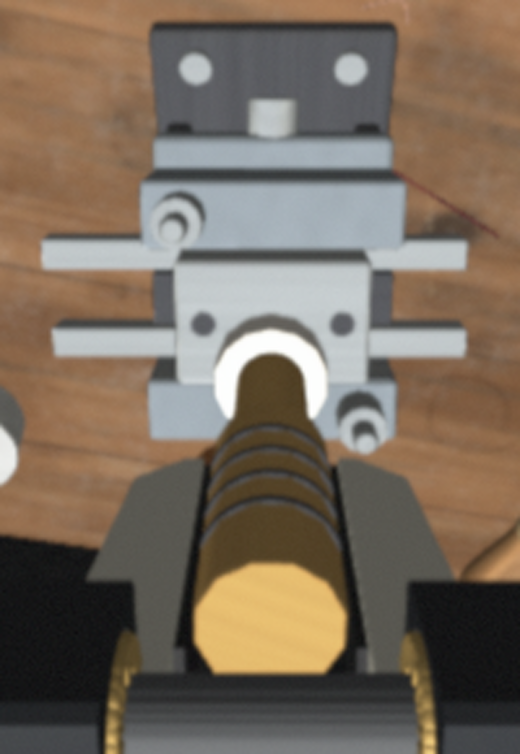

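View pics/s11.png

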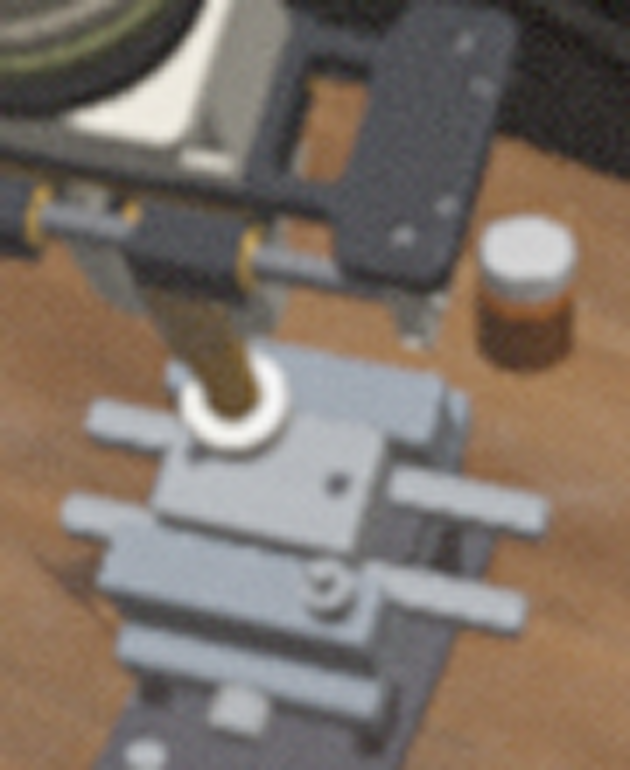

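```bash
python3 - <<'E'
from h import *
W=np.load("w11.npy",allow_pickle=True).item()
f=lambda P:((proj(W,head2w(np.array(P)/1e3,V))-[220,110]+.5)*2.6).round(1)
print("jaw",f([(-44,-42,55),(-44,42,55),(-22,-42,55),(-22,42,55),(-33,-29,82.5)]).tolist())
for z in (64,66,68,71): print(z,f([(-20.5,-31,z),(-20.5,31,z),(20.5,31,z)]).tolist())
crop(W,(270,150,380,270),6.5,"pics/w11c.png")
E
```

```text
jaw [[139.0, 179.1], [409.5, 179.3], [142.0, 249.1], [406.3, 249.3], [172.7, 229.8]]
64 [[173.8, 259.6], [374.5, 259.8], [370.1, 384.9]]
66 [[173.1, 260.9], [375.2, 261.1], [370.7, 387.0]]
68 [[172.4, 262.3], [375.9, 262.5], [371.4, 389.1]]
71 [[171.4, 264.3], [376.9, 264.5], [372.3, 392.3]]
```

View pics/w11c.png

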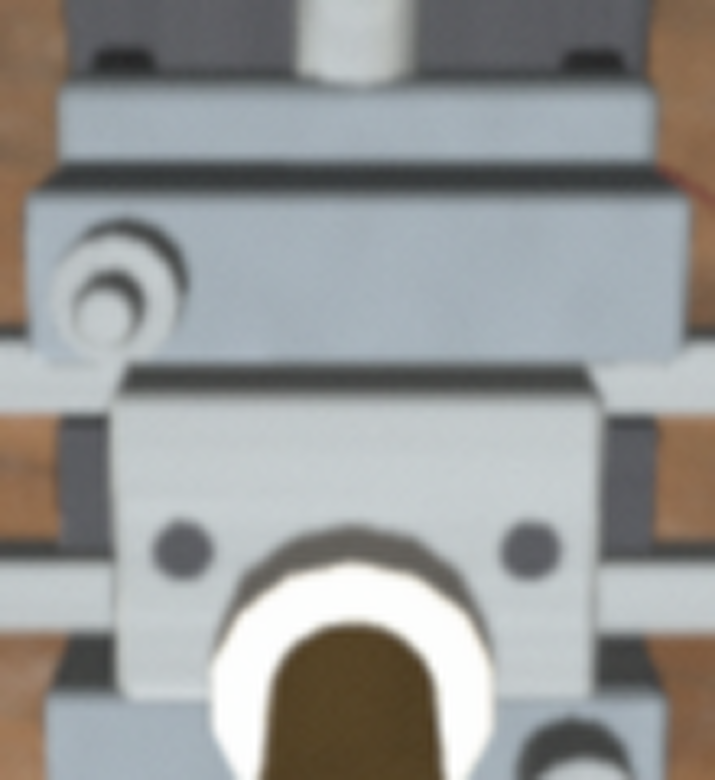

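The block-to-jaw width ratio (0.738 measured, 0.742 expected at 64 mm) says the block is down. Next I put the drift back upright on its old spot.

```bash
python3 - <<'E'
from h import *
Rt=np.array([[-1,0,0],[0,1,0],[0,0,-1.]])
cmd([.4443,-.186,.20],Rt);cmd([.4443,-.186,.10],Rt)
E
```

```text
shift [-0.0495 -0.3477 -0.0216] turn [-0.0084  0.0703 -0.0383] | mm [ -29.7 -208.6  -13. ] deg 29.0
shift [-0.0495 -0.3477 -0.1883] turn [-0.0084  0.0703 -0.0383] | mm [ -29.7 -208.6 -113. ] deg 29.0
```

Call:
jog_arm:
  commands:
    - [[-0.0495,-0.12,0.02],[-0.0084,0.0703,-0.0383],1]
    - [[-0.0495,-0.22,0],[-0.0084,0.0703,-0.0383],1]
    - [[-0.0495,-0.3477,-0.0216],[-0.0084,0.0703,-0.0383],1]
    - [[-0.0495,-0.3477,-0.0216],[-0.0084,0.0703,-0.0383],1]
    - [[-0.0495,-0.3477,-0.12],[-0.0084,0.0703,-0.0383],1]
    - [[-0.0495,-0.3477,-0.1883],[-0.0084,0.0703,-0.0383],1]
    - [[-0.0495,-0.3477,-0.1883],[-0.0084,0.0703,-0.0383],1]
    - [[-0.0495,-0.3477,-0.1883],[-0.0084,0.0703,-0.0383],1]

```text
t: 14.85
tool_pos: [0.4451, -0.1862, 0.1011]
orientation: [-0.0, 3.141, -0.001]
force: [0.9, 0.6, -2.0]
opening: 0.0232
```

```bash
python3 - <<'E'
from h import *
Rt=np.array([[-1,0,0],[0,1,0],[0,0,-1.]])
s=robot.read_state();print(s["t"],s["q"].round(2),s["force"].round(1))
cmd([.4443,-.186,.076],Rt);cmd([.4443,-.186,.070],Rt)
W=cam("wrist");cv2.imwrite("pics/w12.png",W["img"])
S=cam("scene");crop(S,(330,200,490,380),4,"pics/s12.png")
E
```

```text
14.85 [-0.5  -0.1   1.94 -0.    1.3  -2.07] [ 0.9  0.6 -2. ]
shift [-0.0013  0.0004 -0.0419] turn [ 0.0001  0.0001 -0.    ] | mm [ -0.8   0.2 -25.1] deg 0.1
shift [-0.0013  0.0004 -0.0519] turn [ 0.0001  0.0001 -0.    ] | mm [ -0.8   0.2 -31.1] deg 0.1
```

View pics/w12.png

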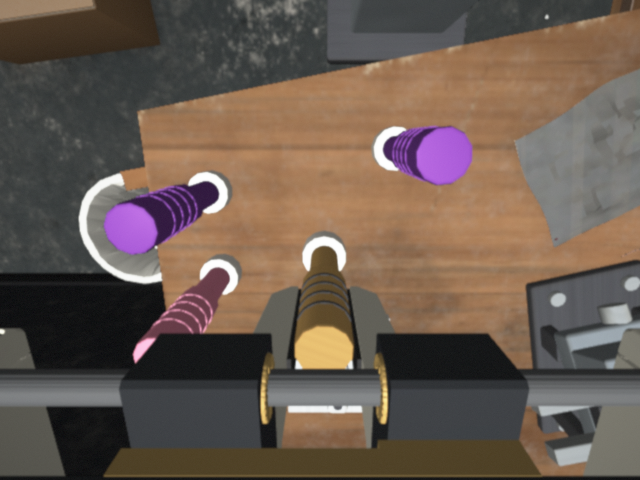

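View pics/s12.png

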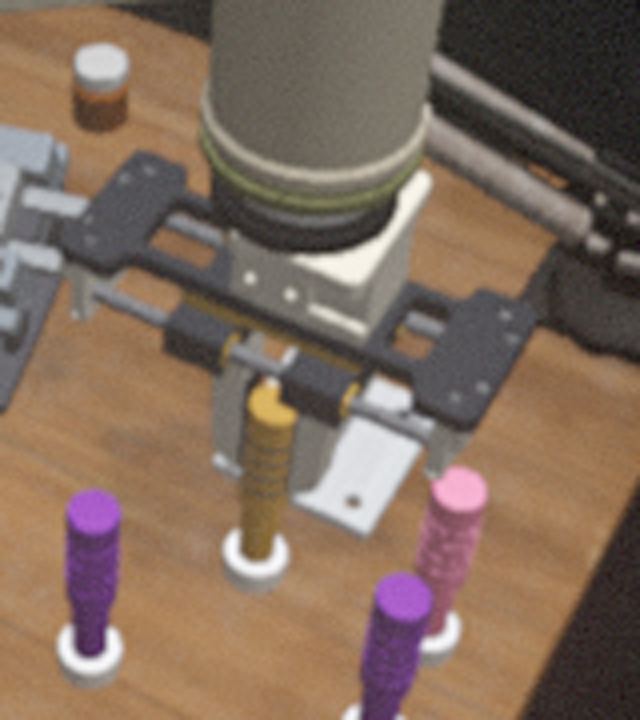

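Call:
jog_arm:
  commands:
    - [[-0.0013,0.0004,-0.025],[0,0,0],1]
    - [[-0.0013,0.0004,-0.042],[0,0,0],1]
    - [[-0.0013,0.0004,-0.046],[0,0,0],1]
    - [[-0.0013,0.0004,-0.0485],[0,0,0],1]
    - [[-0.0013,0.0004,-0.0485],[0,0,0],1]

```text
t: 15.58
tool_pos: [0.4453, -0.1866, 0.0734]
orientation: [-0.0, 3.138, -0.003]
force: [-0.3, -0.5, -2.2]
opening: 0.0233
```

Call:
jog_arm:
  commands:
    - [[0,0,-0.003],[0,0,0],1]
    - [[0,0,-0.005],[0,0,0],1]
    - [[0,0,-0.005],[0,0,0],1]

```text
t: 15.95
tool_pos: [0.4461, -0.1869, 0.0728]
orientation: [-0.001, 3.137, -0.004]
force: [-6.6, 3.7, 16.1]
opening: 0.0232
```

Call:
jog_arm:
  commands:
    - [[-0.001,0,0.001],[0,0,0],1]
    - [[-0.001,0,0.001],[0,0,0],1]
    - [[-0.001,0,0.001],[0,0,0],0.35]
    - [[-0.001,0,0.001],[0,0,0],0]
    - [[-0.001,0,0.001],[0,0,0],-0.2]
    - [[-0.001,0,0.001],[0,0,0],-0.2]

```text
t: 16.7
tool_pos: [0.4455, -0.1869, 0.0734]
orientation: [-0.001, 3.137, -0.004]
force: [-0.9, -1.0, 0.2]
opening: 0.0537
```

Call:
jog_arm:
  commands:
    - [[0,0,0.06],[0,0,0],-0.2]
    - [[0,0,0.15],[0,0,0],-0.2]
    - [[0,0,0.22],[0,0,0],-0.2]
    - [[0,0,0.22],[0,0,0],-0.2]

```text
t: 17.2
tool_pos: [0.4478, -0.1882, 0.21]
orientation: [-0.001, 3.13, -0.01]
force: [-0.3, -0.0, -0.1]
opening: 0.0561
```

```bash
python3 - <<'E'
from h import *
s=robot.read_state();print(s["t"],s["q"].round(2),s["force"].round(1),s["tool_pos"])
W=cam("wrist");cv2.imwrite("pics/w13.png",W["img"])
S=cam("scene");crop(S,(250,180,490,400),3,"pics/s13.png");np.save("s13.npy",S,allow_pickle=True)
T=cam("top");crop(T,(260,180,500,350),3,"pics/t13.png");np.save("t13.npy",T,allow_pickle=True)
E
```

```text
17.2 [-0.5  -0.19  1.82 -0.    1.5  -2.07] [-0.3 -0.  -0.1] [ 0.44779897 -0.1881807   0.20996435]
```

View pics/s13.png

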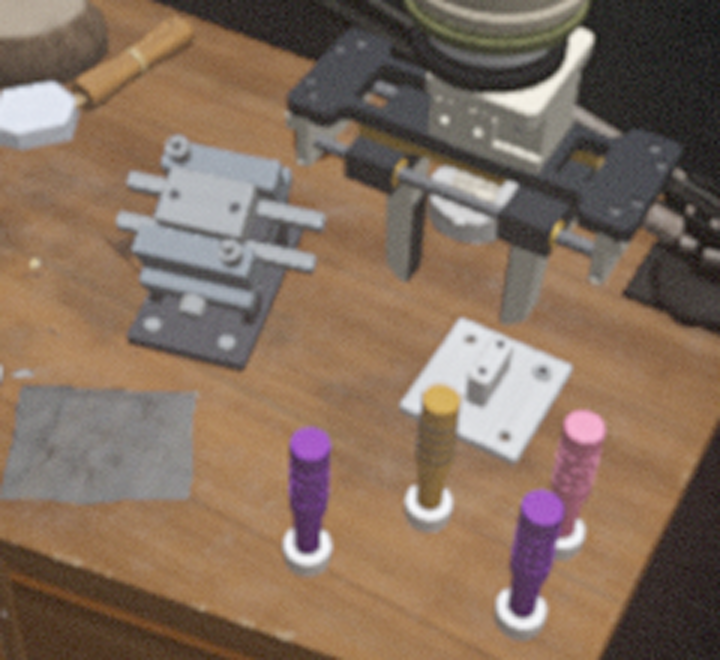

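View pics/t13.png

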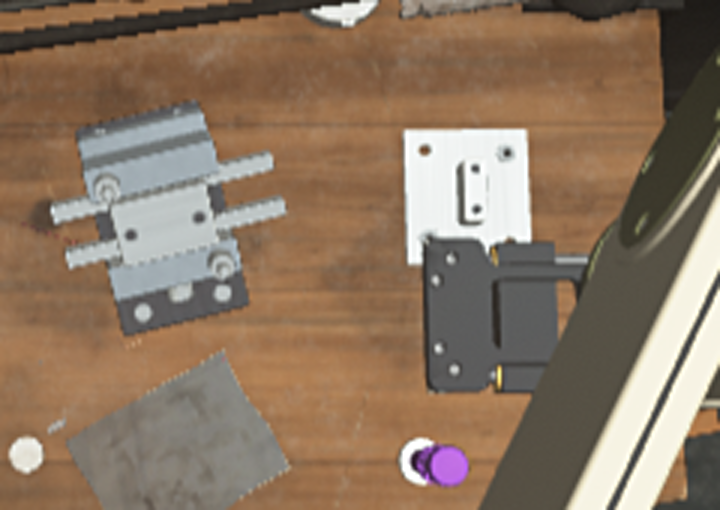

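View pics/w13.png

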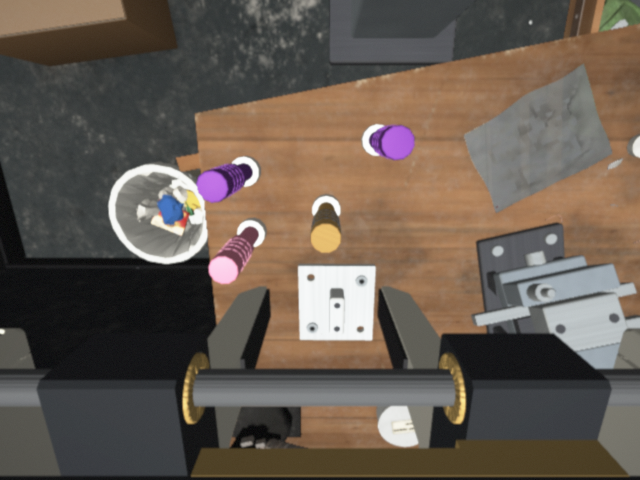

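The drift stands on its own and the plate lies flat. Working out the right-hand ends of the parallels next.

```bash
python3 - <<'E'
from h import *
T=np.load("t13.npy",allow_pickle=True).item();S=np.load("s13.npy",allow_pickle=True).item()
ys=np.linspace(-.11,-.06,501)
for nm,x,ut,us in [("near",-16,(285,206),(315,262)),("far",15.5,(273,160),(324,219))]:
    for c,u,o in ((T,ut,[260,180]),(S,us,[250,180])):
        q=np.array(u)/3+o-.5
        p=proj(c,head2w(np.c_[np.full(501,x/1e3),ys,np.full(501,.034)],V));d=np.linalg.norm(p-q,axis=1);i=d.argmin();print(nm,c["name"],ys[i].round(4),d[i].round(1))
H=headR(V[2]);print("hy",H[:,1],"near end",head2w([-.016,-.09,.027],V),"far end",head2w([.0155,-.085,.027],V))
crop(T,(270,200,370,260),7,"pics/t13c.png");crop(S,(280,220,370,280),8,"pics/s13c.png")
E
```

```text
near top -0.0769 0.2
near scene -0.0801 0.4
far top -0.0757 0.4
far scene -0.0779 0.8
hy [-0.24110085  0.97050007  0.        ] near end [[ 0.53975185 -0.05419232  0.06970842]] far end [[ 0.56625286 -0.0424567   0.08302089]]
```

View pics/s13c.png

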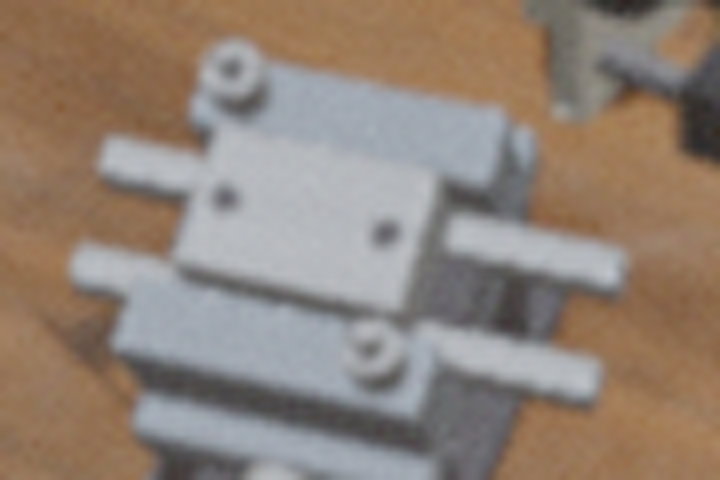

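View pics/t13c.png

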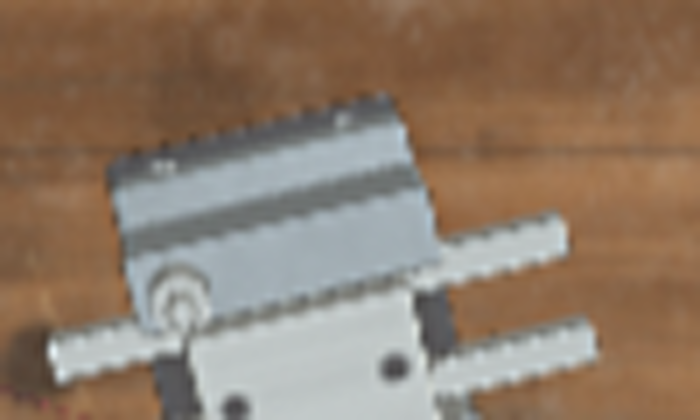

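```bash
python3 - <<'E'
from h import *
for p in [(-.016,-.118,.12),(-.016,-.118,.025)]: print(head2w(p,V));cmd(head2w(p,V)[0],viseR(V[2]))
E
```

```text
[[ 0.50835863 -0.09084243  0.15399504]]
shift [ 0.1056  0.1597 -0.0838] turn [ 0.0087 -0.0685  0.0382] | mm [ 63.3  95.8 -50.3] deg 28.4
[[ 0.54732298 -0.08116253  0.0678958 ]]
shift [ 0.1705  0.1759 -0.2273] turn [ 0.0087 -0.0685  0.0382] | mm [ 102.3  105.5 -136.4] deg 28.4
```

Call:
jog_arm:
  commands:
    - [[0.1056,0.1597,-0.02],[0.0087,-0.0685,0.0382],1]
    - [[0.1056,0.1597,-0.02],[0.0087,-0.0685,0.0382],1]
    - [[0.1056,0.1597,-0.0838],[0.0087,-0.0685,0.0382],1]
    - [[0.1056,0.1597,-0.0838],[0.0087,-0.0685,0.0382],1]
    - [[0.1056,0.1597,-0.0838],[0.0087,-0.0685,0.0382],1]
    - [[0.1056,0.1597,-0.0838],[0.0087,-0.0685,0.0382],1]
  newtons: 20

```text
t: 18.1
tool_pos: [0.5108, -0.0922, 0.1578]
orientation: [-0.328, 2.685, 0.069]
force: [0.1, -0.4, 0.7]
opening: 0.0017
```

```bash
python3 - <<'E'
from h import *
for p in [(-.016,-.118,.07),(-.016,-.118,.025)]: cmd(head2w(p,V)[0],viseR(V[2]))
W=cam("wrist");cv2.imwrite("pics/w14.png",W["img"])
E
python3 st.py
```

```text
shift [ 0.0302  0.0108 -0.0819] turn [0.0004 0.0005 0.0001] | mm [ 18.1   6.5 -49.1] deg 0.2
shift [ 0.0609  0.0184 -0.1498] turn [0.0004 0.0005 0.0001] | mm [ 36.6  11.1 -89.9] deg 0.2
18.15 F head [ 0.9 -0.4  0.3] tcp head mm [ -12.8 -119.7  122.3] [0.03 0.22 0.02] 0.0011
```

View pics/w14.png

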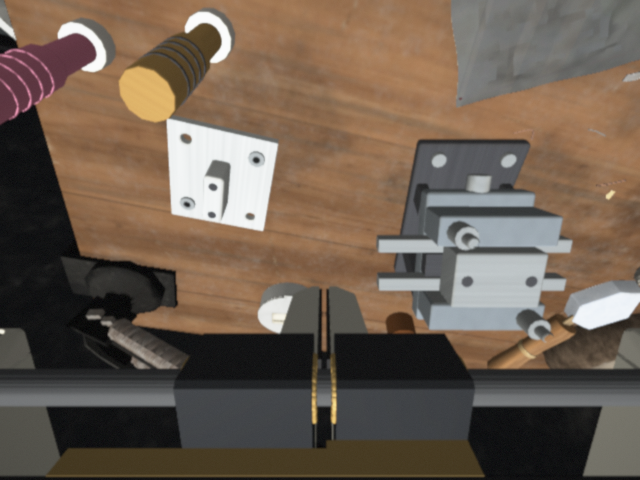

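Call:
jog_arm:
  commands:
    - [[0.0302,0.0108,-0.0819],[0,0,0],1]
    - [[0.0302,0.0108,-0.0819],[0,0,0],1]
    - [[0.0609,0.0184,-0.1498],[0,0,0],1]
    - [[0.0609,0.0184,-0.1498],[0,0,0],1]
    - [[0.0609,0.0184,-0.1498],[0,0,0],1]

```text
t: 18.77
tool_pos: [0.5482, -0.0815, 0.0701]
orientation: [-0.329, 2.683, 0.068]
force: [0.4, 0.4, -0.0]
opening: 0.0006
```

```bash
python3 - <<'E'
from h import *
W=cam("wrist");crop(W,(200,120,560,440),2,"pics/w15.png")
S=cam("scene");crop(S,(290,180,410,310),5,"pics/s15.png")
for p in [(-.016,-.1,.025),(-.016,-.09,.025)]: cmd(head2w(p,V)[0],viseR(V[2]))
E
python3 st.py
```

```text
shift [-0.0094  0.0303 -0.0046] turn [0.0006 0.0011 0.0001] | mm [-5.6 18.2 -2.7] deg 0.5
shift [-0.0134  0.0465 -0.0046] turn [0.0006 0.0011 0.0001] | mm [-8.  27.9 -2.7] deg 0.5
18.875 F head [ 0.3  0.3 -0.3] tcp head mm [ -13.9 -119.    27. ] [ 0.03  0.19 -0.06] 0.0006
```

View pics/w15.png

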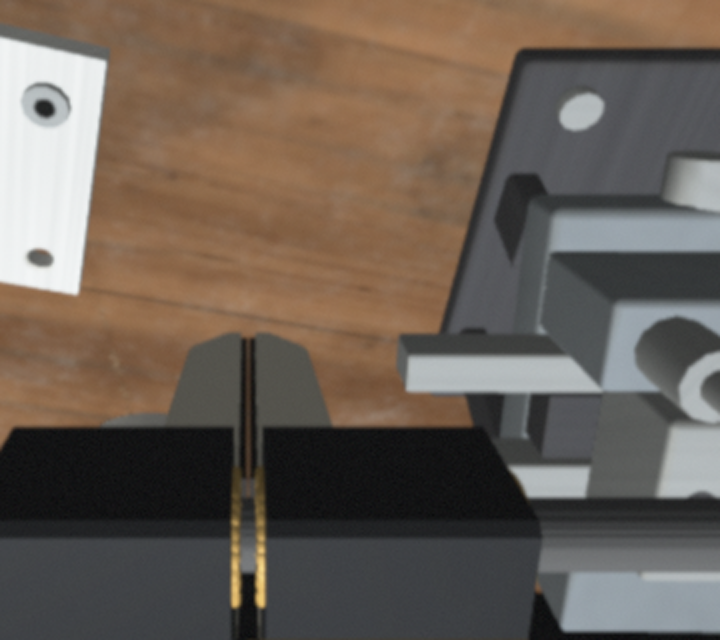

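View pics/s15.png

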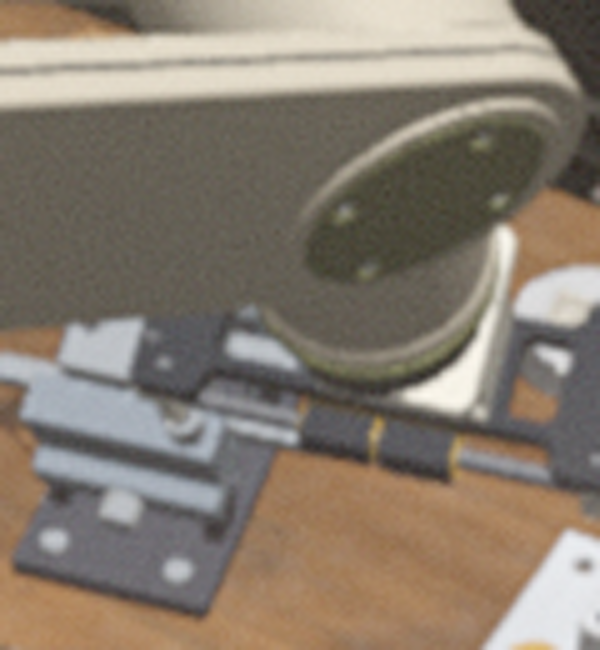

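Call:
jog_arm:
  commands:
    - [[-0.0094,0.015,-0.0046],[0,0.001,0],1]
    - [[-0.0094,0.0303,-0.0046],[0,0.001,0],1]
    - [[-0.0094,0.0303,-0.0046],[0,0.001,0],1]

```text
t: 19.25
tool_pos: [0.5429, -0.0628, 0.0682]
orientation: [-0.331, 2.687, 0.067]
force: [1.3, -0.8, 0.1]
opening: 0.0005
```

```bash
python3 st.py; python3 - <<'E'
from h import *
W=cam("wrist");crop(W,(200,120,560,440),2,"pics/w16.png")
cmd(head2w((-.016,-.092,.025),V)[0],viseR(V[2]))
E
```

```text
19.25 F head [ 1.  -1.1 -0.3] tcp head mm [-15.7 -99.1  25.3] [-0.01  0.21  0.03] 0.0005
shift [-0.0032  0.012  -0.0004] turn [ 0.0007  0.0002 -0.0001] | mm [-1.9  7.2 -0.2] deg 0.2
```

View pics/w16.png

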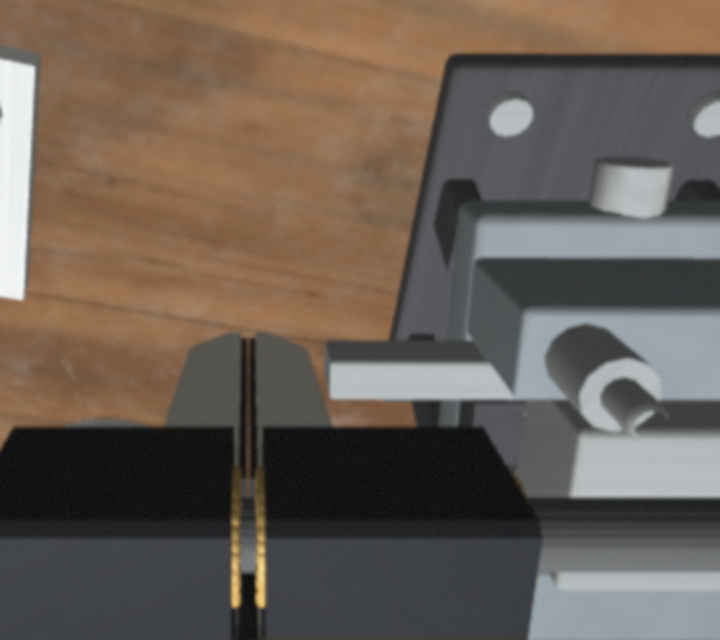

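Call:
jog_arm:
  commands:
    - [[-0.0008,0.0032,0],[0,0,0],1]
    - [[-0.0016,0.0065,0],[0,0,0],1]
    - [[-0.0016,0.0065,0],[0,0,0],1]

```text
t: 19.68
tool_pos: [0.5419, -0.0591, 0.068]
orientation: [-0.331, 2.687, 0.067]
force: [0.7, 0.5, -1.0]
opening: 0.0005
```

```bash
python3 st.py
```

```text
19.675 F head [ 0.3  0.3 -1.3] tcp head mm [-15.9 -95.3  25.1] [0.02 0.2  0.01] 0.0005
```

Call:
jog_arm:
  commands:
    - [[-0.0004,0.0016,0],[0,0,0],1]
    - [[-0.0008,0.0032,0],[0,0,0],1]
    - [[-0.0008,0.0032,0],[0,0,0],1]

```text
t: 20.05
tool_pos: [0.5414, -0.0572, 0.068]
orientation: [-0.331, 2.687, 0.067]
force: [-0.5, -0.2, -0.8]
opening: 0.0006
```

```bash
python3 st.py
```

```text
20.05 F head [-0.8 -0.  -0.6] tcp head mm [-15.9 -93.3  25.1] [-0.05  0.22  0.01] 0.0006
```

Call:
jog_arm:
  commands:
    - [[-0.0004,0.0016,0],[0,0,0],1]
    - [[-0.0004,0.0016,0],[0,0,0],1]

```text
t: 20.3
tool_pos: [0.5413, -0.0565, 0.0681]
orientation: [-0.331, 2.687, 0.067]
force: [0.3, -2.1, -1.2]
opening: 0.0005
```

```bash
python3 st.py; python3 - <<'E'
from h import *
W=cam("wrist");crop(W,(200,120,560,440),2,"pics/w17.png")
E
```

```text
20.3 F head [-0.8 -2.1 -1. ] tcp head mm [-15.8 -92.6  25.1] [-0.4   0.14 -0.18] 0.0005
```

View pics/w17.png

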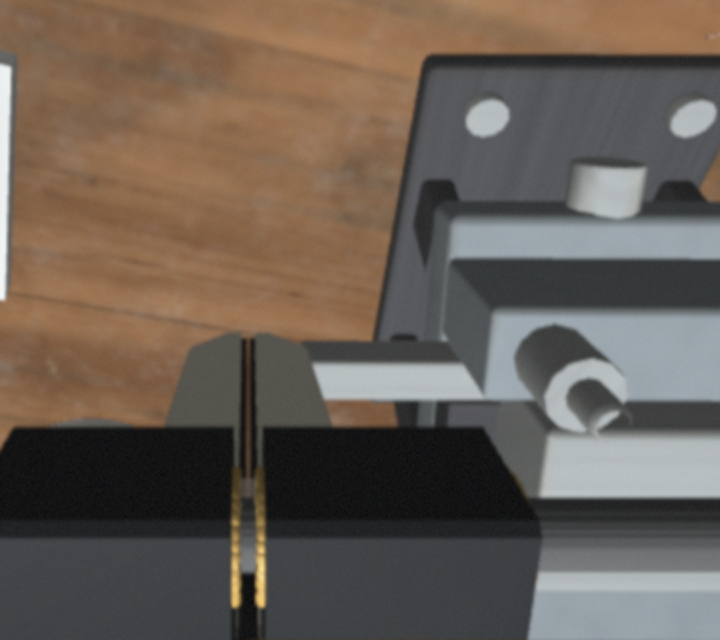

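Contact is made: the fingertip meets the bar end at (318,380) in the crop. Pushing a bit firmer.

Call:
jog_arm:
  commands:
    - [[-0.0004,0.0015,0],[0,0,0],1]
    - [[-0.0004,0.0015,0],[0,0,0],1]
    - [[-0.0004,0.0015,0],[0,0,0],1]

```text
t: 20.72
tool_pos: [0.5413, -0.0561, 0.0683]
orientation: [-0.331, 2.686, 0.065]
force: [0.6, -5.2, 0.1]
opening: 0.0005
```

```bash
python3 st.py
```

```text
20.725 F head [-0.5 -5.2  0.4] tcp head mm [-15.7 -92.2  25.3] [-0.85  0.17 -0.34] 0.0005
```

The near parallel stands 5.2 N without moving. Now the far one.

```bash
python3 - <<'E'
from h import *
for p in [(-.016,-.102,.026),(.0155,-.102,.026),(.0155,-.094,.026)]: cmd(head2w(p,V)[0],viseR(V[2]))
E
```

```text
shift [ 0.003  -0.0161  0.0008] turn [ 0.0009  0.0003 -0.    ] | mm [ 1.8 -9.7  0.5] deg 0.3
shift [ 0.0492 -0.0047  0.023 ] turn [ 0.0009  0.0003 -0.    ] | mm [29.5 -2.8 13.8] deg 0.3
shift [0.0459 0.0083 0.023 ] turn [ 0.0009  0.0003 -0.    ] | mm [27.6  5.  13.8] deg 0.3
```

Call:
jog_arm:
  commands:
    - [[0.003,-0.0161,0.0008],[0,0,0],1]
    - [[0.003,-0.0161,0.0008],[0,0,0],1]
    - [[0.0492,-0.0047,0.023],[0.0009,0,0],1]
    - [[0.0492,-0.0047,0.023],[0.0009,0,0],1]
    - [[0.0492,-0.0047,0.023],[0.0009,0,0],1]

```text
t: 21.35
tool_pos: [0.57, -0.0586, 0.0814]
orientation: [-0.33, 2.687, 0.074]
force: [0.1, -0.8, -0.8]
opening: 0.0005
```

```bash
python3 st.py; python3 - <<'E'
from h import *
W=cam("wrist");crop(W,(200,120,560,440),2,"pics/w18.png")
for p in [(.0155,-.094,.026)]: cmd(head2w(p,V)[0],viseR(V[2]))
E
```

```text
21.35 F head [-0.4 -0.8 -0.7] tcp head mm [  14.6 -101.5   25.6] [0.02 0.25 0.  ] 0.0005
shift [-0.0014  0.0124  0.0017] turn [-0.0001 -0.     -0.0001] | mm [-0.9  7.5  1. ] deg 0.1
```

View pics/w18.png

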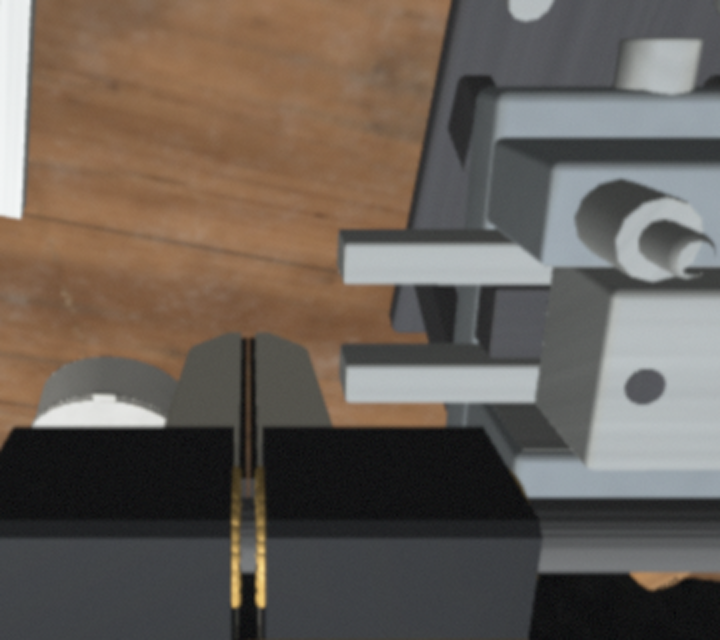

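Call:
jog_arm:
  commands:
    - [[-0.0008,0.006,0.0005],[0,0,0],1]
    - [[-0.0014,0.0124,0.0005],[0,0,0],1]
    - [[-0.0014,0.0124,0.0005],[0,0,0],1]

```text
t: 21.78
tool_pos: [0.5686, -0.0507, 0.0813]
orientation: [-0.33, 2.688, 0.074]
force: [-0.8, -0.1, 0.5]
opening: 0.0004
```

Call:
jog_arm:
  commands:
    - [[-0.0004,0.0016,0],[0,0,0],1]
    - [[-0.0004,0.0016,0],[0,0,0],1]

```text
t: 22.02
tool_pos: [0.5683, -0.0497, 0.0813]
orientation: [-0.33, 2.687, 0.074]
force: [0.4, 0.4, 0.3]
opening: 0.0009
```

```bash
python3 st.py
```

```text
22.025 F head [0.6 0.3 0. ] tcp head mm [ 15.  -92.5  25.3] [-0.06  0.19 -0.01] 0.0009
```

Call:
jog_arm:
  commands:
    - [[-0.0004,0.0016,0],[0,0,0],1]
    - [[-0.0004,0.0016,0],[0,0,0],1]

```text
t: 22.28
tool_pos: [0.5681, -0.0487, 0.0813]
orientation: [-0.33, 2.687, 0.074]
force: [-0.3, -0.3, 0.1]
opening: 0.0002
```

```bash
python3 st.py
```

```text
22.275 F head [-0.3 -0.2  0.3] tcp head mm [ 15.  -91.5  25.3] [0.03 0.18 0.02] 0.0002
```

Call:
jog_arm:
  commands:
    - [[-0.0004,0.0016,0],[0,0,0],1]
    - [[-0.0004,0.0016,0],[0,0,0],1]

```text
t: 22.52
tool_pos: [0.5679, -0.0479, 0.0814]
orientation: [-0.33, 2.687, 0.074]
force: [0.5, -1.3, 0.3]
opening: 0.0005
```

```bash
python3 st.py
```

```text
22.525 F head [ 0.3 -1.4  0.2] tcp head mm [ 15.1 -90.7  25.4] [-0.18  0.19 -0.08] 0.0005
```

Contact starting. Same firm push.

Call:
jog_arm:
  commands:
    - [[-0.0006,0.0022,0],[0,0,0],1]
    - [[-0.0006,0.0022,0],[0,0,0],1]
    - [[-0.0006,0.0022,0],[0,0,0],1]

```text
t: 22.9
tool_pos: [0.5678, -0.0473, 0.0816]
orientation: [-0.329, 2.687, 0.072]
force: [1.2, -4.1, 0.2]
opening: 0.0007
```

```bash
python3 st.py; python3 - <<'E'
from h import *
W=cam("wrist");crop(W,(200,120,560,440),2,"pics/w19.png")
E
```

```text
22.9 F head [ 0.3 -4.3  0.1] tcp head mm [ 15.2 -90.1  25.6] [-0.92  0.21 -0.35] 0.0007
```

View pics/w19.png

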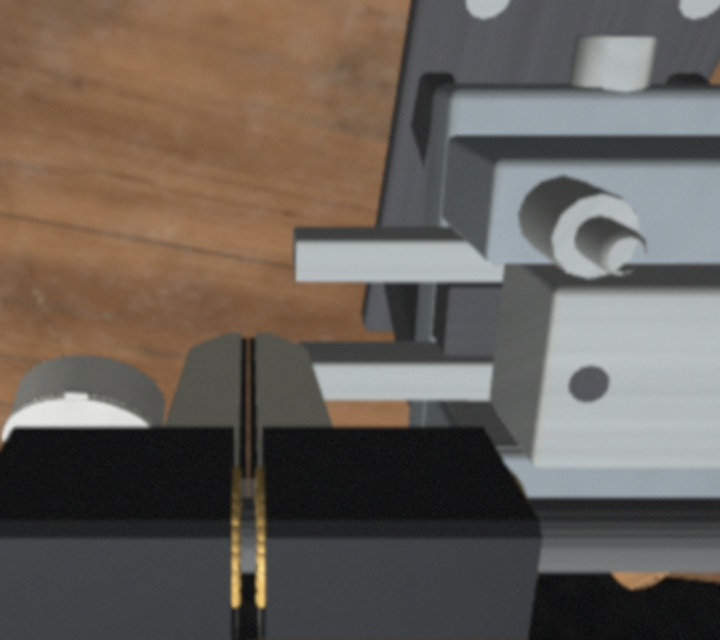

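The far parallel holds as well (about 4.3 N on the force reading). Backing off and retracting.

Call:
jog_arm:
  commands:
    - [[0.004,-0.02,0],[0,0,0],1]
    - [[0.006,-0.04,0.005],[0,0,0],1]
    - [[-0.04,-0.05,0.1],[0,0,0],1]
    - [[-0.1,-0.06,0.22],[0,0,0],1]
    - [[-0.15,-0.06,0.28],[0,0,0],1]
    - [[-0.18,-0.06,0.28],[0,0,0],1]
    - [[-0.18,-0.06,0.28],[0,0,0],1]

```text
t: 23.82
tool_pos: [0.4598, -0.0844, 0.2512]
orientation: [-0.328, 2.685, 0.069]
force: [0.4, -0.7, -0.2]
opening: 0.0004
```

```bash
python3 st.py; python3 - <<'E'
from h import *
W=cam("wrist");cv2.imwrite("pics/w20.png",W["img"])
S=cam("scene");crop(S,(230,180,490,400),3,"pics/s20.png")
T=cam("top");crop(T,(190,140,500,370),2.5,"pics/t20.png")
ys=np.linspace(-.11,-.06,501)
E
```

```text
23.825 F head [ 0.1 -0.8 -0.2] tcp head mm [ -16.2 -100.   227.3] [-0.01  0.19  0.02] 0.0004
```

View pics/s20.png

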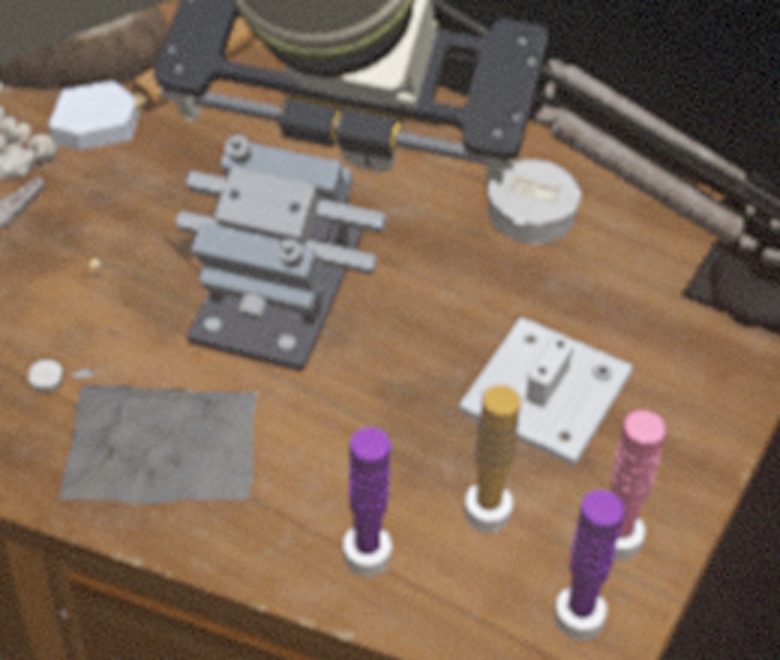

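View pics/w20.png

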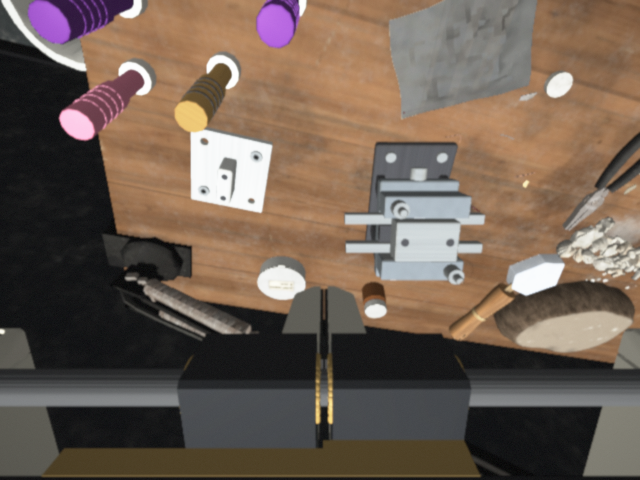

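View pics/t20.png

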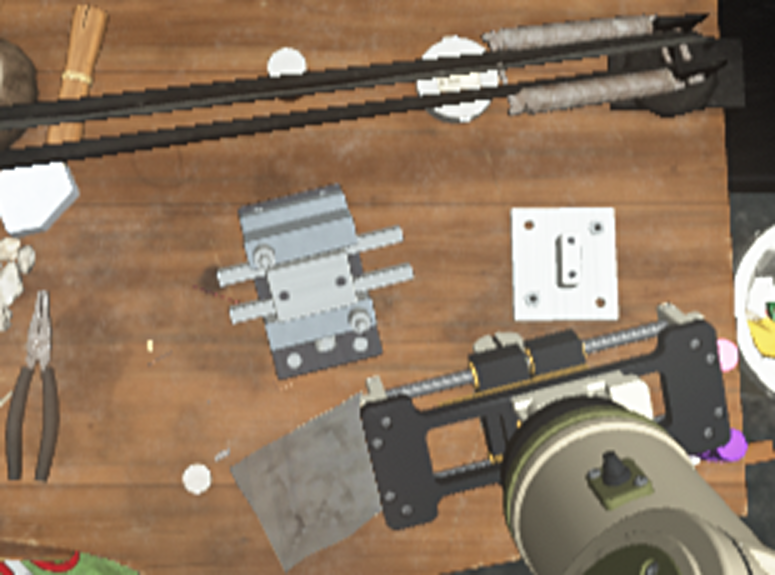

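All is in place: the drift is upright, the plate is flat, and the ends of the parallels sit at the same pixels as at the start (near about (354,248), far about (351,234) in the top picture). Handing in.

```bash
python3 -c "
from plant import robot
print(robot.close_job())"
```

```text
the job is handed in; nothing more can be done
None
```

The job is done and handed in at about 24 s of the 72 s allowed; no verdict was given.

- **Guide plate:** I lifted it square off the dowels and laid it flat, grip bar up, on the bench to the right of the vise.
- **Block:** I pressed it down with the brass drift to about 49 N, pushing slowly rather than tapping. Under that load the tool crept about 4 mm sideways while the drift stayed on the block. The wrist picture afterwards fits the block sitting on the parallels: block-to-jaw width ratio 0.738, against 0.742 expected.
- **Drift:** I stood it back upright on its old spot before pushing the parallels.
- **Parallels:** I pushed the right-hand ends with closed fingertips, near first at about 5.2 N and then far at about 4.3 N. Neither slid.

The last pictures show the drift upright and the plate flat. The right-hand ends of the parallels are within about 1 px of where they started. No bystander has visibly moved, and the gripper is clear of everything. I could not read the block's travel or the nip forces directly; I infer them from the press force, the pictures and the parallels holding.

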